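Tip a roller kit into its catch bin

TASK

First hang the grey catch bin on the two headed studs of the tipping station: put the wide holes of its keyholes over the stud heads and slide it down until it locks, then let it go. Then put the white roller into the steel bucket beside the two screws already there, push the bucket's side paddle down past its latch until the bucket is fully tipped and roller and screws have fallen into the bin, and let the bucket swing fully back home. Leave the loupe, lens cap and tape roll where they are.

Things in the scene. Friction and masses are not known exactly. Their poses are not given: they have to be found in the camera images.
- station: Tipping station, fixed: base, an upright aluminium front panel (170 mm wide, 127 mm high) with two headed studs, and two side cheeks 197 mm high that carry the steel bucket. Origin on the bench under the middle of the panel's front face; x points through the panel to the station's back, y to its left, z up. The bucket's axle lies along y at x = -18 mm, z = 180 mm.
- stud_left (a point): Left (+y) stud on the panel: a 6 mm shank pointing out along the station's -x, with a head 14 mm in diameter, 4 mm thick; 7 mm are free between panel and head. This point: middle of that free shank, 3.5 mm before the panel, 62 mm left of the station's middle, 85 mm above the bench.
- stud_right (a point): Right (-y) stud, the same, 62 mm right of the station's middle.
- bucket (a joint): Bucket tilt, rad: 0 = home, held by spring and spring-plunger latch; grows as it tips forward (to the station's -x, over the bin) up to a stop at 1.5 (fully tipped; parts slide out beyond about 1.2). The latch is passed between 0.03 and 0.7. The return spring drives it home from any angle in about 1 s when let go. The paddle takes 6 to 12 N.
- bucket_floor (a point): Centre of the bucket's inner floor, 140 mm above the bench at home; axes as the station's at home, turns with the bucket. Open on top; floor 70 (x) by 70 mm (y); upright back and side walls, rim 52 mm above the floor; the front wall slopes up forward at 35 degrees to a lip 30 mm above the floor, 78 mm ahead of this point. The screws stand 25 mm to either side (y) of this point.
- paddle (a point): Upper face of the paddle, a dark steel bar (75 x 30 x 6 mm) on the axle's left (+y) end, 118 mm left of the station's middle; at home it rises forward at 40 degrees; this point is 50 mm from the axle. Pressed straight down 45 mm before the axle (station x = -63 mm) it tips the bucket: its top there is about 42 mm above the axle at home, about 40 mm below it when fully tipped.
- bin_grip (a point): Centre of the grip block on the bin's front rim: 10 mm thick (bin x), 44 mm wide (y), 35 to 63 mm above the underside; this point is 49 mm up. Bin x points from here to the back plate, z up. Grey sheet-metal box 115 mm deep, 94 wide, walls 55 high, 0.18 kg; back plate (4 mm thick, mid-plane 113 mm behind here) 88 mm high, with two keyhole ears, 160 mm across.
- bin_center (a point): Middle of the bin's inner floor, 57 mm behind the grip block and 46 mm below its centre, 3 mm above the bin's underside; axes as the bin's.
- slot_left (a point): Where the left stud's shank lies once the bin is locked: upper end of the keyhole slot (11 mm wide) in the left (+y) ear, mid-thickness; 113 mm behind and 22 mm above the grip point, 62 mm left of the bin's middle. The wide hole (22 x 22 mm) has its centre 24 mm below this point, so from entry the bin comes down 24 mm.
- slot_right (a point): The same in the right (-y) ear, 62 mm right of the bin's middle.
- roller_center (a point): White nylon guide roller, a flanged spool 21 mm in diameter and 26 mm high, standing upright on the bench, 12 g; this is its centre, half-way up.
- screw_long_mid (a point): Black M8 cap screw, 33 mm long, head 12 mm, standing on its head in the bucket at the left; this point lies on its axis 15 mm from the head's end.
- screw_short_mid (a point): Black M8 cap screw, 28 mm long, head 12 mm, standing on its head in the bucket at the right; this point lies on its axis 15 mm from the head's end.
- loupe: Bystander: black eye loupe, 37 mm in diameter, 28 mm high; origin under its centre. It and the roller may have changed places.
- lens_cap: Bystander: black lens cap, 34 mm in diameter, 8 mm high; origin under its centre.
- green_tape: Bystander: roll of tape, 78 mm in diameter, 24 mm high; origin under its centre.
Mind the look-alikes: they are no part of the job. Of the things like the part that bears roller_center, leave any that is black or blue; of the rest the smaller one is meant.

How it is judged:
On the way, in this order (a step that is already met when the one before it is completed fails the run):
1. the bin hangs locked on both studs and has been let go (distance between slot_left and stud_left below 0.007 m and distance between slot_right and stud_right below 0.007 m and contact force between the fingers and bin below 0.1 N), for 0.2 s.
2. the roller lies in the bucket, let go, the bucket at home (x of roller_center in the frame of bucket_floor between -0.06 and 0.037 m and y of roller_center in the frame of bucket_floor between -0.036 and 0.036 m and z of roller_center in the frame of bucket_floor between 0 and 0.045 m and value of joint bucket below 0.1 rad and contact force between the fingers and roller below 0.1 N), for 0.2 s.
3. the bucket is tipped past its latch, far over (value of joint bucket above 1.2 rad), for 0.1 s.
At the end, for the whole second after the job is handed in: The bucket is back home (within 0.06 rad), the bin hangs locked on both studs (each slot end within 7 mm of its shank), and the roller and both screws lie inside the bin, which hangs still (value of joint bucket below 0.06 rad and distance between slot_left and stud_left below 0.007 m and distance between slot_right and stud_right below 0.007 m and x of roller_center in the frame of bin_center between -0.056 and 0.056 m and y of roller_center in the frame of bin_center between -0.045 and 0.045 m and z of roller_center in the frame of bin_center between 0 and 0.05 m and x of screw_long_mid in the frame of bin_center between -0.056 and 0.056 m and y of screw_long_mid in the frame of bin_center between -0.045 and 0.045 m and z of screw_long_mid in the frame of bin_center between 0 and 0.05 m and x of screw_short_mid in the frame of bin_center between -0.056 and 0.056 m and y of screw_short_mid in the frame of bin_center between -0.045 and 0.045 m and z of screw_short_mid in the frame of bin_center between 0 and 0.05 m and linear speed of bin below 0.03 m/s); the robot touches nothing.
It fails at once if a bystander is moved by more than 30 mm (distance of any of loupe, lens_cap, green_tape from where it was at the start of the episode above 0.03 m).
It also fails if it takes over 58 s, if anything falls off the work surface, if the arm or the gripper's body presses on something with over 40 N, if the wrist force passes 120 N, or if a joint passes its speed limit or range.

ROBOT

A 6-joint arm with a two-finger parallel gripper is mounted at the origin on a cart in front of the work surface, level with it; the furniture and walls round the work are solid. World frame = base frame: x ahead of the robot, y to its left, z up, the work surface at z = 0. Lengths are in m, angles in rad, forces in N, time in s.
With the tool pointing down it reaches from about 0.325 to 0.775 m from the base axis. Payload 5.5 kg.
Tool frame: the origin (TCP) lies on the centre line of the jaws, within the pads' length; the fingertips stand ctrl.tip_extent ahead of it and the grasp point (between the pads) lies 6 mm ahead of it (ctrl.tip_extent is the distance from the TCP to the fingertips, in m); z points along the fingers, y is the line along which they close (so a half turn about z gives the same grasp; the last joint's range is limited). The gripper opens to 88 mm and grips with 3 to 60 N. Pads are 20 mm wide; open, the fingers measure 115 mm over their backs; the gripper's body (75 mm by 178 mm) begins 61 mm behind the grasp point.
Start: joints at [-1.366, 0.091, 1.231, -0, 1.82, -0.057], TCP at [0.155, -0.58, 0.225] pointing down, gripper open.
Joint ranges: [-2.87, 2.87], [-0.86, 2.18], [0.17, 2.46], [-1.51, 4.65], [0.06, 2.69], [-2.65, 2.65]. Speed limits (rad/s): [2.57, 2.57, 3.01, 3.14, 3.14, 3.14].

INTERFACE

Orientations are given as a unit quaternion [x, y, z, w].
In Python, from station import ctrl, optics, finish_job, nets gives the robot as it stands. The module is installed in compiled form; this text tells all that it offers.
- The arm moves only by the tool play_rows, never from a script. Its argument "moves" is a list of rows, each an object with "delta_pos": the shift along the world's x, y, z in cm, a list of three; "delta_rot": the turn, a rotation vector about the world's x, y, z in rad, a list of three. In form: [{"delta_pos": [dx, dy, dz], "delta_rot": [wx, wy, wz]}, ...]. A call has 1 to 10 rows; each row shifts and turns the commanded pose from where the row before left it; what a row does not reach is not made up. A row lasts 1/12 s, in which the tool goes at most 41.7 mm and 7.16 degrees, less where a joint would pass 70% of its speed; a pose out of reach is approached as far as the arm can. A call is refused whole if a number of a shift passes 4.17 or a number of a turn 0.125, either way. A call with a gripper value outside its range is refused whole. "claw" is the opening, from 0 (shut) to 1 (fully open), set as the call begins (left out, the last holds). The fingers move at their own pace and stop on an object; the grip force is fixed at half the most. Time passes only in rows, so rows that do not move let the fingers close. It gives the time, the measured TCP pose, the force, the opening and the grip force at its end, in the units of the state.
- ctrl.read_state(): the state, without advancing time (a new reading comes with each control period).
- optics.get_image(name): name is "scene" or "top" or "wrist"; returns the picture (400x640x3 uint8, red, green, blue); there is no depth.
- optics.camera_info(name): a dict with "mtx" (3x3 intrinsics, pixels), "xyz" and "orientation" of the camera in the world; the wrist camera has in their place "mount" (4x4, takes a point from camera to tool coordinates, whose origin is the TCP and whose axes are the flange's). Camera axes: x right, y down, z forward; pixel columns grow to the right and rows downward; lengths in m; the calibration is good to about 2 mm. A picture is of the moment at which its call begins: read the wrist's pose just before it. camera_info takes no time and is no camera call.
- finish_job(): hands the job in; it is judged then, once.
Trained networks look in the newest picture that a camera, given by its name, has taken for a name from the list of things; names that differ only in an ending like _2 or _b are one class to them, and where a whole thing is asked for, a point or a joint stands for the part that bears it (a point fixed in the world has none). Each returns a list of dicts, best first, with "score" (0 to 1); they miss things now and then, are a little off and sometimes report something else, mostly with a low value. They report only what shows in the picture. A call takes as long as a camera call. They do not tell look-alikes from the thing itself.
- nets.recognise(camera, thing): "xy" ([column, row] in pixels, amid what is visible of it).
- nets.masks_of(camera, thing): "pixels" (400x640 bool, what is visible of it) and "xy" ([column, row] in pixels, amid what is visible of it).
The state is a dict: "time_s": time; "joint_positions": joint angles; "dq": joint speeds; "effort": joint torques, N m; "ee_pos": TCP position; "eef_rot": TCP orientation; "force": force on the tool from outside, world axes, zero at the start; "wrist_torque": the same for the moment, N m; "width": finger opening in m; "finger_force": force on a finger pad.
Only numpy, scipy, OpenCV 4.12 (cv2) and the standard library are available. Lean on these libraries where they do the work, as an engineer would, in place of code of your own. Each camera call takes 0.05 s, during which the arm holds its last target. There are 200 camera calls.

## Working session

There is one attempt and no reset: what is moved stays moved. The work goes in short steps, Python scripts to look and compute and a tool call to move; the robot and the scene stay as the last step left them, time stands still between calls to the robot, and variables do not carry over. Pictures are saved under pics/ and viewed, at most 10 in all, crops included, and the job is handed in when it is done.

Besides the shell and the picture viewer there is one more tool, called after ">>>" by a JSON object that holds its "fn" and its "kwargs". play_rows: Moves the arm, as the interface text tells. Its arguments: {"type":"object","properties":{"moves":{"type":"array"},"claw":{"type":"number"}},"required":["moves"]}

```bash
mkdir -p pics; cat > h.py <<'E'
import numpy as np, cv2
from scipy.spatial.transform import Rotation as R
from station import ctrl, optics, finish_job, nets
def cam(n,st=None):
    c=optics.camera_info(n); K=np.array(c["mtx"])
    if "mount" in c:
        st=st or ctrl.read_state(); T=np.eye(4); T[:3,:3]=R.from_quat(st["eef_rot"]).as_matrix(); T[:3,3]=st["ee_pos"]
        T=T@np.array(c["mount"])
    else:
        T=np.eye(4); o=np.array(c["orientation"]); T[:3,:3]=o if o.shape==(3,3) else R.from_quat(o).as_matrix(); T[:3,3]=c["xyz"]
    return K,T
def ray(K,T,uv):
    d=T[:3,:3]@np.linalg.solve(K,[uv[0],uv[1],1.]); return T[:3,3],d/np.linalg.norm(d)
def tri(rs):
    A=sum(np.eye(3)-np.outer(d,d) for o,d in rs); b=sum((np.eye(3)-np.outer(d,d))@o for o,d in rs)
    p=np.linalg.solve(A,b); return p,[np.linalg.norm(np.cross(p-o,d)) for o,d in rs]
def atz(K,T,uv,z):
    o,d=ray(K,T,uv); return o+d*(z-o[2])/d[2]
def proj(K,T,p):
    q=K@(T[:3,:3].T@(np.array(p)-T[:3,3])); return q[:2]/q[2]
def save(n,im): cv2.imwrite("pics/"+n,cv2.cvtColor(im,cv2.COLOR_RGB2BGR))
E
python3 - <<'E'
from h import *
s=ctrl.read_state(); print({k:np.round(v,3) for k,v in s.items()}, ctrl.tip_extent)
a=optics.get_image("scene");b=optics.get_image("top")
save("scene.png",a);save("top.png",b)
for n in("scene","top"):
    K,T=cam(n);print(n,K.round(1).tolist(),T.round(3).tolist())
    for t in["station","stud_left","stud_right","bucket_floor","paddle","bin_grip","slot_left","slot_right","roller_center","loupe","green_tape","lens_cap"]:
        print(t,[(np.round(r["xy"],1).tolist(),round(float(r["score"]),2)) for r in nets.recognise(n,t)[:4]])
E
```

```text
{'time_s': np.float64(0.0), 'joint_positions': array([-1.366,  0.092,  1.232, -0.   ,  1.82 , -0.057]), 'dq': array([0.   , 0.001, 0.   , 0.   , 0.001, 0.   ]), 'effort': array([-1.0000e-03, -4.4646e+01, -4.0645e+01,  7.0000e-02,  2.9000e-02,
       -0.0000e+00]), 'ee_pos': array([ 0.155, -0.579,  0.224]), 'eef_rot': array([ 0.991,  0.131, -0.   , -0.001]), 'force': array([ 0.235, -0.542, -0.44 ]), 'wrist_torque': array([ 0.001, -0.016,  0.015]), 'finger_force': np.float64(0.0), 'width': np.float64(0.088)} 0.025
scene [[362.2, 0.0, 316.9], [0.0, 362.2, 202.7], [0.0, 0.0, 1.0]] [[-0.84, -0.346, 0.417, 0.158], [-0.542, 0.534, -0.649, 0.559], [0.002, -0.771, -0.636, 0.69], [0.0, 0.0, 0.0, 1.0]]
station [([281.2, 211.3], 0.64)]
stud_left [([282.8, 210.4], 0.85), ([365.6, 198.4], 0.2)]
stud_right [([283.4, 210.5], 0.59)]
bucket_floor [([290.0, 186.9], 0.96)]
paddle [([287.4, 187.7], 0.81), ([367.2, 197.9], 0.37)]
bin_grip [([365.3, 196.5], 0.56)]
slot_left [([364.7, 197.9], 0.58)]
slot_right [([368.9, 197.8], 0.55)]
roller_center [([295.9, 340.2], 0.7), ([326.3, 349.1], 0.52)]
loupe []
green_tape []
lens_cap [([360.5, 248.8], 0.66)]
top [[365.5, 0.0, 321.3], [0.0, 365.5, 197.6], [0.0, 0.0, 1.0]] [[-0.018, -0.99, 0.14, 0.367], [-1.0, 0.018, -0.001, -0.013], [-0.002, -0.14, -0.99, 1.078], [0.0, 0.0, 0.0, 1.0]]
station [([303.2, 166.2], 0.62)]
stud_left [([303.4, 170.1], 0.77)]
stud_right [([304.3, 170.4], 0.71)]
bucket_floor [([304.2, 173.6], 0.85), ([391.0, 209.6], 0.26)]
paddle [([303.6, 171.1], 0.7), ([334.8, 233.1], 0.34)]
bin_grip [([394.2, 211.5], 0.74)]
slot_left [([392.7, 208.0], 0.76)]
slot_right [([390.6, 209.0], 0.71), ([303.0, 168.3], 0.28)]
roller_center [([251.0, 242.9], 0.55), ([232.8, 243.4], 0.48), ([270.7, 250.1], 0.39), ([235.9, 260.5], 0.37)]
loupe [([362.5, 169.6], 0.7)]
green_tape [([233.3, 159.1], 0.75)]
lens_cap [([334.8, 232.6], 0.67)]
```

```bash
python3 - <<'E'
import cv2
a=cv2.imread("pics/scene.png");b=cv2.imread("pics/top.png")
cv2.imwrite("pics/s2.png",cv2.resize(a[100:400,150:550],None,fx=2,fy=2,interpolation=2))
cv2.imwrite("pics/t2.png",cv2.resize(b[90:315,190:490],None,fx=2.66,fy=2.66,interpolation=2))
E
```

```text
(no output)
```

View pics/s2.png

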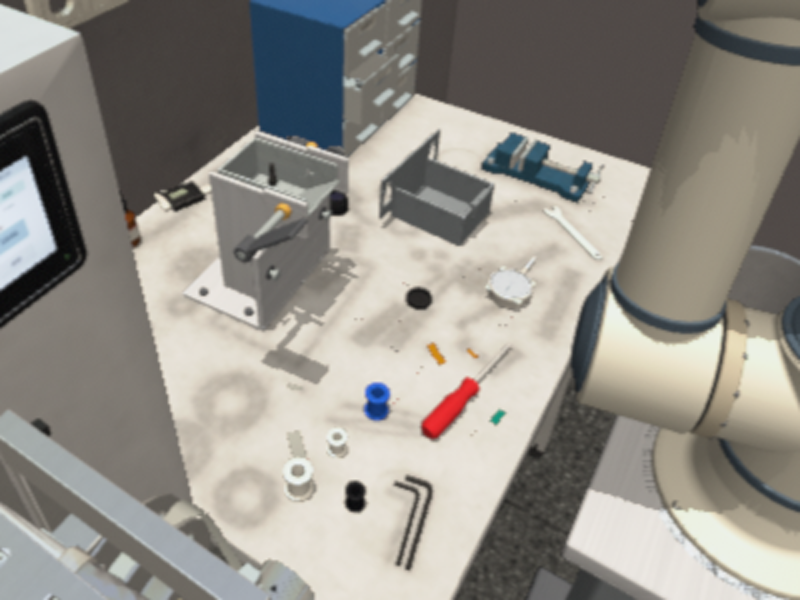

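View pics/t2.png

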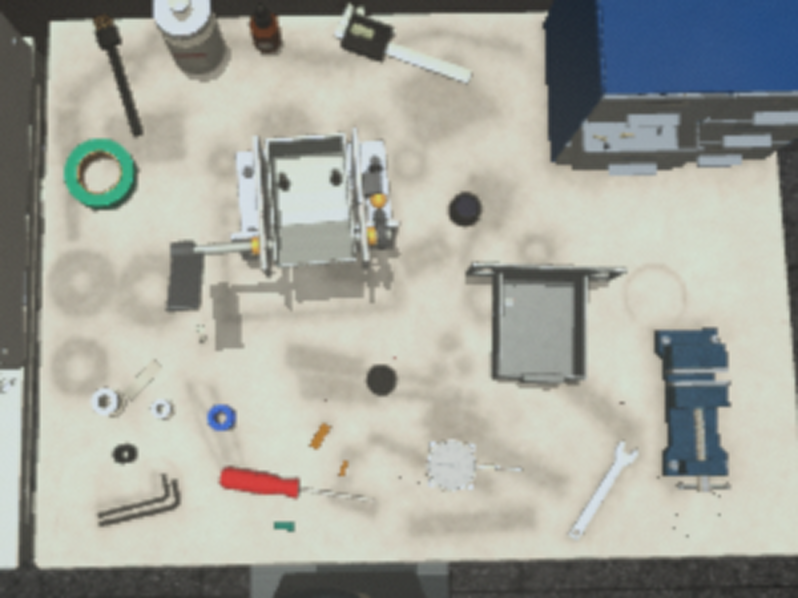

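Two white spools lie at top-crop (105,401), the larger, and (161,408), the smaller. A black one is at (125,453) and a blue one at (222,417). The smaller white one is meant: about full-image (250,243) in top and (318,320) in scene. The bin's plate spans crop (468–626,270) with the grip at (543,378). The station's lip is at row ~262 and the paddle at (185,275).

```bash
python3 - <<'E'
from h import *
K,T=cam("top");KS,TS=cam("scene")
c=lambda u,v:(190+u/2.66,90+v/2.66)
s=lambda u,v:(150+u/2,100+v/2)
for n,p,z in [("plateL",c(468,268),.088),("plateR",c(626,268),.088),("grip",c(543,376),.063),("lipL",c(272,263),.17),("lipR",c(358,260),.17),("backL",c(268,140),.192),("backR",c(345,135),.192),("cheekLf",c(262,268),.19),("cheekRf",c(362,240),.19),("padL",c(168,307),.222),("padR",c(197,307),.222),("paddle_ax",c(182,243),.18)]:
    print(n,atz(K,T,p,z).round(3))
print("roller",tri([ray(K,T,c(161,407)),ray(KS,TS,s(337,441))]))
print("grip",tri([ray(K,T,c(543,376)),ray(KS,TS,s(468,230))]))
print("mount",np.round(optics.camera_info("wrist")["mount"],3).tolist(), np.round(optics.camera_info("wrist")["mtx"],1).tolist())
save("wr0.png",optics.get_image("wrist"))
E
```

```text
plateL [ 0.523 -0.136  0.088]
plateR [ 0.521 -0.299  0.088]
grip [ 0.412 -0.213  0.063]
lipL [0.519 0.059 0.17 ]
lipR [ 0.52  -0.022  0.17 ]
backL [0.632 0.06  0.192]
backR [ 0.636 -0.012  0.192]
cheekLf [0.511 0.067 0.19 ]
cheekRf [ 0.535 -0.026  0.19 ]
padL [0.472 0.148 0.222]
padR [0.472 0.122 0.222]
paddle_ax [0.537 0.143 0.18 ]
roller (array([0.38830767, 0.19369005, 0.01167199]), [np.float64(3.5444911862319514e-05), np.float64(3.544491186225238e-05)])
grip (array([ 0.42117169, -0.22806842, -0.02053052]), [np.float64(0.005491176534241469), np.float64(0.005491176534241448)])
mount [[0.0, -0.965, -0.262, 0.071], [1.0, 0.0, -0.0, -0.002], [0.0, -0.262, 0.965, -0.161], [0.0, 0.0, 0.0, 1.0]] [[285.3, 0.0, 322.8], [0.0, 285.3, 198.1], [0.0, 0.0, 1.0]]
```

View pics/wr0.png

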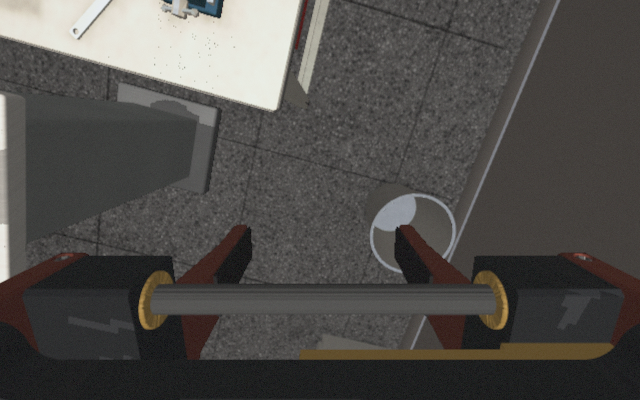

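The wrist view shows the floor bin and the fingers. The jaws close left-right, and the 178 mm body width lies along the closing line. I'll therefore grip the bin's block across its width (world y), with the pads in front of the front wall, so the body stays clear of the bucket lip.

>>> {"fn": "play_rows", "kwargs": {"moves": [{"delta_pos": [1.9, 3.0, 0.3], "delta_rot": [0, 0, -0.0263]}, {"delta_pos": [1.9, 3.0, 0.3], "delta_rot": [0, 0, -0.0263]}, {"delta_pos": [1.9, 3.0, 0.3], "delta_rot": [0, 0, -0.0263]}, {"delta_pos": [1.9, 3.0, 0.3], "delta_rot": [0, 0, -0.0263]}, {"delta_pos": [1.9, 3.0, 0.3], "delta_rot": [0, 0, -0.0263]}, {"delta_pos": [1.9, 3.0, 0.3], "delta_rot": [0, 0, -0.0263]}, {"delta_pos": [1.9, 3.0, 0.3], "delta_rot": [0, 0, -0.0263]}, {"delta_pos": [1.9, 3.0, 0.3], "delta_rot": [0, 0, -0.0263]}, {"delta_pos": [1.9, 3.0, 0.3], "delta_rot": [0, 0, -0.0263]}, {"delta_pos": [1.9, 3.0, 0.3], "delta_rot": [0, 0, -0.0263]}]}}

```text
time_s: 2.18
ee_pos: [0.3458, -0.278, 0.255]
eef_rot: [1.0, -0.001, 0.0, 0.0]
force: [0.4, 0.3, 0.3]
width: 0.0876
finger_force: 0.0
```

>>> {"fn": "play_rows", "kwargs": {"moves": [{"delta_pos": [1.5, 3.0, 0], "delta_rot": [0, 0, 0]}, {"delta_pos": [1.5, 3.3, 0], "delta_rot": [0, 0, 0]}, {"delta_pos": [0, 0, 0], "delta_rot": [0, 0, 0]}, {"delta_pos": [0, 0, 0], "delta_rot": [0, 0, 0]}]}}

```text
time_s: 2.52
ee_pos: [0.3759, -0.2153, 0.255]
eef_rot: [1.0, 0.001, 0.0, 0.0]
force: [-0.5, 1.4, -0.1]
width: 0.0879
finger_force: 0.0
```

```bash
python3 - <<'E'
from h import *
s=ctrl.read_state(); print(s["time_s"],np.round(s["ee_pos"],4),R.from_quat(s["eef_rot"]).as_matrix().round(3).tolist(),np.round(s["joint_positions"],2))
import json
json.dump({k:np.array(v).tolist() for k,v in s.items()},open("s1.json","w"))
save("w1.png",optics.get_image("wrist"))
E
```

```text
2.5167 [ 0.3759 -0.2153  0.255 ] [[1.0, 0.003, 0.001], [0.003, -1.0, -0.001], [0.001, 0.001, -1.0]] [-0.6  -0.35  1.58 -0.    1.91  0.97]
```

View pics/w1.png

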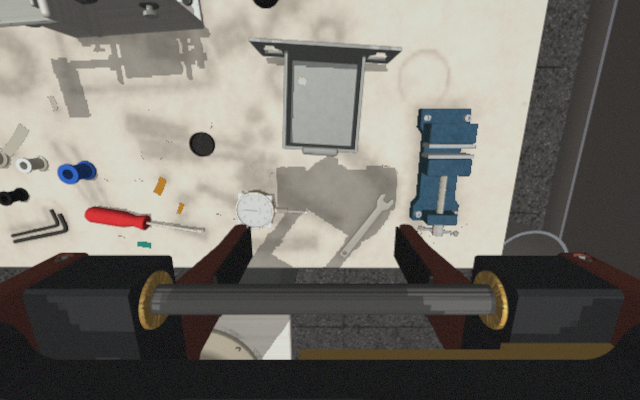

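```bash
python3 - <<'E'
from h import *
import json
s=json.load(open("s1.json"));K,T=cam("wrist",s)
for n,p,z in [("plateL",(249,39),.088),("plateR",(402,48),.088),("gripL",(303,150),.063),("gripR",(338,152),.063),("gauge",(272,210),.02),("wrench",(390,198),.005),("frontL",(283,148),.055),("frontR",(357,152),.055),("backL",(288,50),.055),("backR",(363,54),.055)]:
    print(n,atz(K,T,p,z).round(4))
im=cv2.imread("pics/w1.png")
cv2.imwrite("pics/w1c.png",cv2.resize(im[20:170,230:430],None,fx=4,fy=4,interpolation=2))
E
```

```text
plateL [ 0.5281 -0.1367  0.088 ]
plateR [ 0.5201 -0.2958  0.088 ]
gripL [ 0.4119 -0.1892  0.063 ]
gripR [ 0.4096 -0.2322  0.063 ]
gauge [ 0.321  -0.1399  0.02  ]
wrench [ 0.3355 -0.3141  0.005 ]
frontL [ 0.4135 -0.1637  0.055 ]
frontR [ 0.4088 -0.2565  0.055 ]
backL [ 0.525  -0.1732  0.055 ]
backR [ 0.5211 -0.2596  0.055 ]
```

View pics/w1c.png

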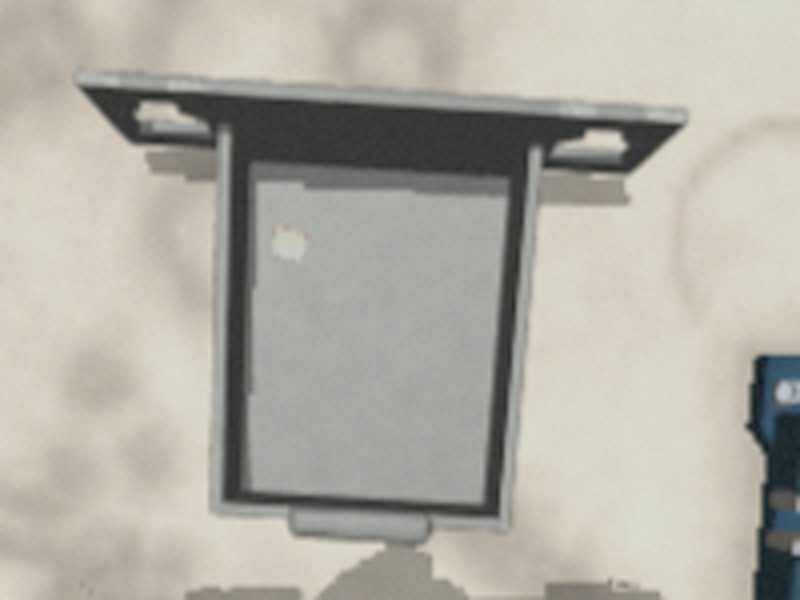

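The crop shows the bin empty with yaw ≈ -0.05. The grip block is at crop (290–430, 510–540), and both keyholes are visible. I'm going down in front of the block.

>>> {"fn": "play_rows", "kwargs": {"moves": [{"delta_pos": [0.7, 0.3, -2.5], "delta_rot": [0, 0, -0.027]}, {"delta_pos": [0.7, 0.2, -3], "delta_rot": [0, 0, -0.026]}, {"delta_pos": [0, 0, -3], "delta_rot": [0, 0, 0]}, {"delta_pos": [0, 0, -3], "delta_rot": [0, 0, 0]}, {"delta_pos": [0, 0, -3], "delta_rot": [0, 0, 0]}, {"delta_pos": [0, 0, -3], "delta_rot": [0, 0, 0]}, {"delta_pos": [0, 0, -2.5], "delta_rot": [0, 0, 0]}, {"delta_pos": [0.5, 0, 0], "delta_rot": [0, 0, 0]}, {"delta_pos": [0, 0, 0], "delta_rot": [0, 0, 0]}, {"delta_pos": [0, 0, 0], "delta_rot": [0, 0, 0]}]}}

```text
time_s: 3.4
ee_pos: [0.3949, -0.2128, 0.0564]
eef_rot: [1.0, -0.028, 0.001, 0.001]
force: [0.8, -0.0, 0.7]
width: 0.0877
finger_force: 0.0
```

>>> {"fn": "play_rows", "kwargs": {"moves": [{"delta_pos": [0.2, 0, 0], "delta_rot": [0, 0, 0]}, {"delta_pos": [0, 0, 0], "delta_rot": [0, 0, 0]}, {"delta_pos": [0, 0, 0], "delta_rot": [0, 0, 0]}]}}

```text
time_s: 3.65
ee_pos: [0.3971, -0.2122, 0.0563]
eef_rot: [1.0, -0.027, 0.001, 0.001]
force: [0.3, 0.1, 0.0]
width: 0.0881
finger_force: 0.0
```

>>> {"fn": "play_rows", "kwargs": {"moves": [{"delta_pos": [0.2, 0.05, 0], "delta_rot": [0, 0, 0]}, {"delta_pos": [0.2, 0.05, 0], "delta_rot": [0, 0, 0]}, {"delta_pos": [0, 0, 0], "delta_rot": [0, 0, 0]}]}}

```text
time_s: 3.9
ee_pos: [0.4006, -0.2105, 0.0549]
eef_rot: [1.0, -0.027, 0.0, 0.0]
force: [-0.6, 0.6, 0.2]
width: 0.0876
finger_force: 0.1
```

>>> {"fn": "play_rows", "kwargs": {"claw": 0, "moves": [{"delta_pos": [0, 0, 0], "delta_rot": [0, 0, 0]}, {"delta_pos": [0, 0, 0], "delta_rot": [0, 0, 0]}, {"delta_pos": [0, 0, 0], "delta_rot": [0, 0, 0]}, {"delta_pos": [0, 0, 0], "delta_rot": [0, 0, 0]}, {"delta_pos": [0, 0, 0], "delta_rot": [0, 0, 0]}, {"delta_pos": [0, 0, 0], "delta_rot": [0, 0, 0]}, {"delta_pos": [0, 0, 0], "delta_rot": [0, 0, 0]}, {"delta_pos": [0, 0, 0], "delta_rot": [0, 0, 0]}]}}

```text
time_s: 4.57
ee_pos: [0.4003, -0.2106, 0.0546]
eef_rot: [1.0, -0.027, -0.0, -0.0]
force: [-0.6, -0.1, 0.8]
width: 0.0427
finger_force: 30.0
```

```bash
python3 - <<'E'
import cv2,numpy as np
a=cv2.imread("pics/scene.png")[155:275,235:345];b=cv2.imread("pics/top.png")[135:215,245:345]
A=cv2.resize(a,(440,480),interpolation=2);B=cv2.resize(b,None,fx=3.5,fy=3.5,interpolation=2)
o=np.zeros((480,800,3),np.uint8);o[:,:440]=A;o[:280,445:795]=B
cv2.imwrite("pics/st.png",o)
E
```

```text
(no output)
```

View pics/st.png

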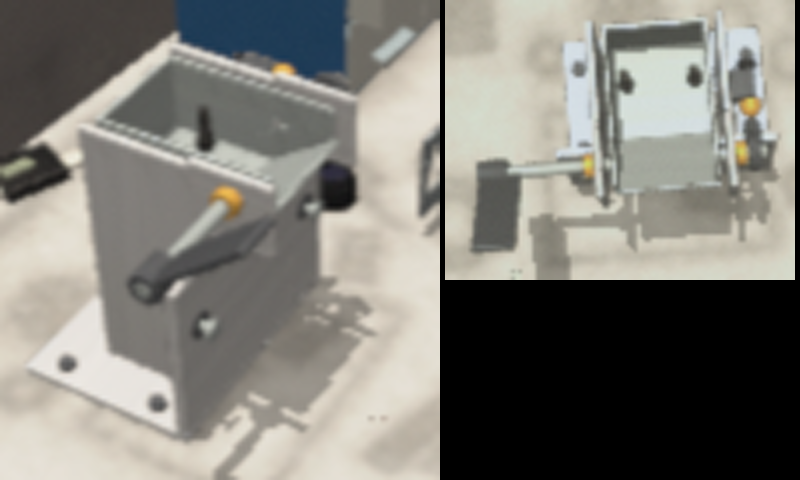

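>>> {"fn": "play_rows", "kwargs": {"moves": [{"delta_pos": [0, 0, 1], "delta_rot": [0, 0, 0]}, {"delta_pos": [0, 0, 2], "delta_rot": [0, 0, 0]}, {"delta_pos": [0, 0, 2], "delta_rot": [0, 0, 0]}, {"delta_pos": [0, 0, 2], "delta_rot": [0, 0, 0]}, {"delta_pos": [0, 0, 1], "delta_rot": [0, 0, 0]}, {"delta_pos": [0, 0, 0], "delta_rot": [0, 0, 0]}]}}

```text
time_s: 5.07
ee_pos: [0.4014, -0.2112, 0.1378]
eef_rot: [1.0, -0.027, 0.002, 0.001]
force: [1.0, -0.4, -2.0]
width: 0.0428
finger_force: 30.8
```

The left half (scene) shows both studs: left at crop (205,325) = px (286.2,236.2), right at (310,207) = px (312.5,206.8). It also shows the panel's left corners. The right half (top) shows the two screws, the lip and the paddle. I'll fit the station pose to these.

```bash
cat > fit.py <<'E'
from h import *
from scipy.optimize import least_squares
C={n:cam(n) for n in("scene","top")}
S=lambda u,v:(235+u/4,155+v/4); P=lambda u,v:(245+(u-445)/3.5,135+v/3.5)
f=44.
obs=[("scene",S(205,325),(-10,62,85),1),("scene",S(310,207),(-10,-62,85),1),("scene",S(178,291),(0,85,127),1),("scene",S(182,436),(0,85,0),1),
("scene",S(148,287),(-18,133,180),.3),
("top",P(627,80),("f",25,155),1),("top",P(694,74),("f",-25,155),1),("top",P(618,190),("l",36,170),.7),("top",P(718,184),("l",-36,170),.7),
("top",P(473,248),(-77,133,226),.5),("top",P(515,250),(-77,103,226),.5)]
def res(p,full=False):
    x,y,a,f,dx,dy=p[:6]; r=[]
    for c,uv,q,w in obs:
        q=[f if q[0]=="f" else f-.078 if q[0]=="l" else q[0]/1000,q[1]/1000,q[2]/1000]
        W=np.array([x,y,0])+R.from_rotvec([0,0,a]).apply(q)
        r+=list(w*(proj(*C[c],W)-uv))
    return np.array(r)
s=least_squares(res,[.553,.02,0,.044,0,0],loss="soft_l1")
print(s.x.round(4)); print(res(s.x).reshape(-1,2).round(2).tolist())
x,y,a=s.x[:3]; R0=R.from_rotvec([0,0,a])
w=lambda q:(np.array([x,y,0])+R0.apply(np.array(q)/1000)).round(4)
print("grip hung",w((-116.5,0,63)),"studs",w((-3.5,62,85)),w((-3.5,-62,85)),"floor",w((s.x[3]*1000,0,140)),"press",w((-63,118,222)))
E
python3 fit.py
```

```text
[0.5606 0.0212 0.0821 0.0414 0.     0.    ]
[[1.8, -0.47], [0.65, -0.69], [-1.49, -0.38], [0.9, 0.66], [-0.31, -0.34], [-0.72, 0.93], [-0.65, 0.76], [-0.09, -1.04], [-0.18, -1.81], [-0.04, -0.54], [0.33, -1.46]]
grip hung [0.4445 0.0116 0.063 ] studs [0.5521 0.0827 0.085 ] [ 0.5622 -0.0409  0.085 ] floor [0.6019 0.0246 0.14  ] press [0.4882 0.1336 0.222 ]
```

>>> {"fn": "play_rows", "kwargs": {"moves": [{"delta_pos": [-0.2, 1.4, 0], "delta_rot": [0, 0, 0.013]}, {"delta_pos": [-0.2, 2.6, 0], "delta_rot": [0, 0, 0.014]}, {"delta_pos": [-0.2, 2.6, 0], "delta_rot": [0, 0, 0.014]}, {"delta_pos": [-0.2, 2.6, -0.5], "delta_rot": [0, 0, 0.014]}, {"delta_pos": [-0.2, 2.6, -0.8], "delta_rot": [0, 0, 0.014]}, {"delta_pos": [-0.2, 2.6, -0.8], "delta_rot": [0, 0, 0.014]}, {"delta_pos": [-0.2, 2.6, -0.8], "delta_rot": [0, 0, 0.014]}, {"delta_pos": [-0.2, 2.6, -0.8], "delta_rot": [0, 0, 0.014]}, {"delta_pos": [-0.1, 1.6, -0.6], "delta_rot": [0, 0, 0.014]}, {"delta_pos": [0, 0.6, -0.2], "delta_rot": [0, 0, 0.011]}]}}

```text
time_s: 5.9
ee_pos: [0.3817, 0.0099, 0.0873]
eef_rot: [0.999, 0.043, -0.002, -0.001]
force: [-0.3, -0.4, -0.5]
width: 0.0005
finger_force: 0.0
```

>>> {"fn": "play_rows", "kwargs": {"moves": [{"delta_pos": [0, 0, 0], "delta_rot": [0, 0, 0]}, {"delta_pos": [0, 0, 0], "delta_rot": [0, 0, 0]}]}}

```text
time_s: 6.07
ee_pos: [0.383, 0.0074, 0.0893]
eef_rot: [0.999, 0.041, -0.0, 0.0]
force: [0.3, -0.7, 0.4]
width: 0.0004
finger_force: 0.0
```

```bash
python3 - <<'E'
from h import *
s=ctrl.read_state(); print(s["time_s"],np.round(s["ee_pos"],4),R.from_quat(s["eef_rot"]).as_matrix().round(3).tolist())
a=optics.get_image("scene");b=optics.get_image("top");w=optics.get_image("wrist")
for n,i in zip("stw",(a,b,w)): save("b_%s.png"%n,i)
g=lambda i:cv2.cvtColor(i,cv2.COLOR_RGB2BGR)
o=np.zeros((480,800,3),np.uint8)
o[:,:440]=cv2.resize(g(a)[185:305,255:365],(440,480),interpolation=2)
o[:280,445:795]=cv2.resize(g(b)[165:245,255:355],(350,280),interpolation=2)
cv2.imwrite("pics/b_all.png",o)
E
```

```text
6.0667 [0.383  0.0074 0.0893] [[0.997, 0.083, -0.001], [0.083, -0.997, -0.0], [-0.001, 0.0, -1.0]]
```

View pics/b_all.png

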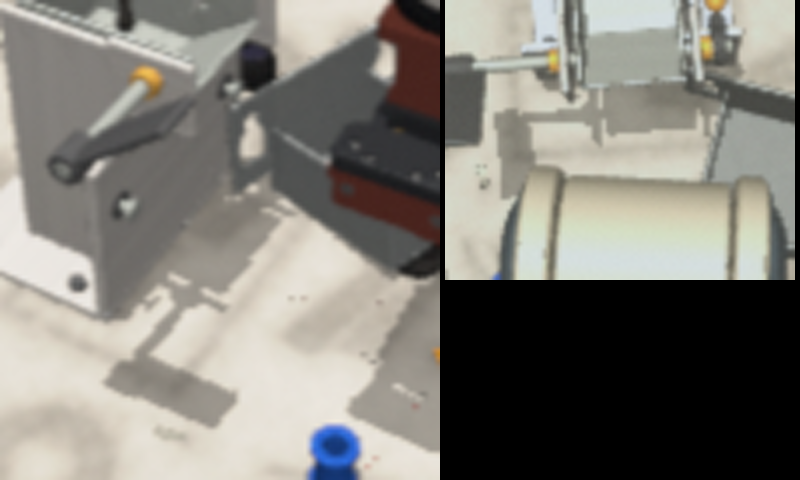

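```bash
python3 - <<'E'
import cv2,numpy as np
a=cv2.imread("pics/b_s.png")[150:300,240:440];w=cv2.imread("pics/b_w.png")
o=np.zeros((600,800,3),np.uint8)
o[:300,:400]=cv2.resize(a,(400,300),interpolation=2)
o[:300,400:800]=cv2.resize(w[:300],(400,188),interpolation=2).repeat(1,0) if 0 else np.pad(cv2.resize(w,(400,250),interpolation=2),((0,50),(0,0),(0,0)))
o[300:,:]=np.pad(cv2.resize(w[0:240],(800,300),interpolation=2),((0,0),(0,0),(0,0)))
cv2.imwrite("pics/b2.png",o)
E
```

```text
(no output)
```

View pics/b2.png

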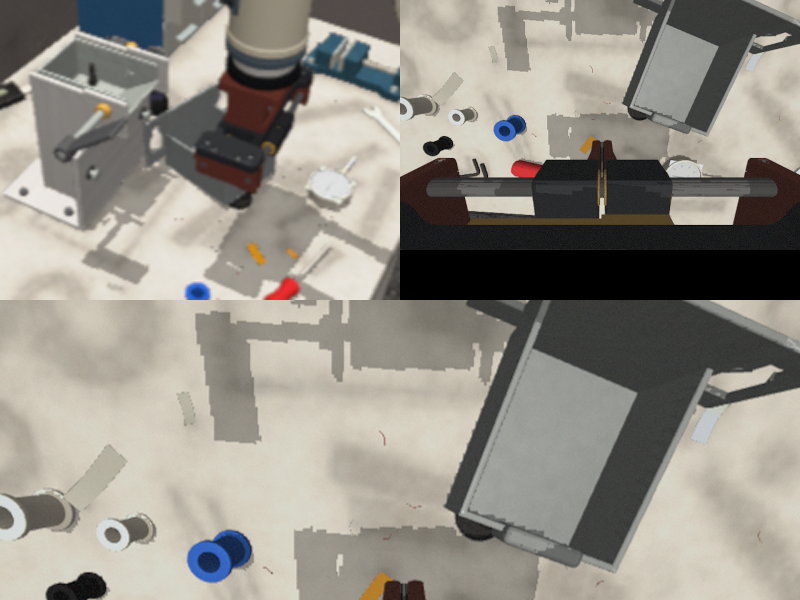

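The bin slipped out on the fast sideways move. It now stands on the bench, turned clockwise, at wrist full-image (400–465, 184–205) for its block, close to the lens cap. I'm measuring it again from this picture.

```bash
python3 - <<'E'
from h import *
K,T=cam("wrist")
c=lambda u,v:(u/1.25,(v-300)/1.25)
pts={}
for n,p,z in [("gL",c(500,526),.063),("gR",c(583,557),.063),("fL",c(443,507),.055),("fR",c(617,572),.055),("bR",c(712,370),.055),("bL",c(545,302),.055),("cap",c(475,530),.006),("capz8",c(458,520),.008)]:
    pts[n]=atz(K,T,p,z); print(n,pts[n].round(4))
for a,b in(("gL","gR"),("fL","fR"),("bL","bR"),("fR","fL"),("fL","bL"),("fR","bR")):
    d=pts[b]-pts[a]; print(a,b,np.linalg.norm(d).round(4),np.degrees(np.arctan2(d[1],d[0])).round(1))
KT,TT=cam("top"); print("cap orig",atz(KT,TT,(190+381/2.66,90+380/2.66),.004).round(4))
KS,TS=cam("scene"); print("cap orig s",atz(KS,TS,(150+419/2,100+297/2),.004).round(4))
print([ (np.round(r["xy"],1).tolist(),r["score"]) for r in nets.recognise("wrist","lens_cap")])
E
```

```text
gL [ 0.4194 -0.0408  0.063 ]
gR [ 0.4058 -0.089   0.063 ]
fL [ 0.426  -0.0101  0.055 ]
fR [ 0.3963 -0.115   0.055 ]
bR [ 0.5056 -0.1372  0.055 ]
bL [ 0.5283 -0.0481  0.055 ]
cap [ 0.4046 -0.0404  0.006 ]
capz8 [ 0.4111 -0.0272  0.008 ]
gL gR 0.0501 -105.7
fL fR 0.109 -105.8
bL bR 0.0919 -104.3
fR fL 0.109 74.2
fL bL 0.1092 -20.4
fR bR 0.1115 -11.5
cap orig [ 0.4137 -0.0467  0.004 ]
cap orig s [ 0.415  -0.0445  0.004 ]
[([378.5, 186.1], 0.88)]
```

The front rim reads too wide for 55 mm high, so the bin may still have been moving. I'll raise the arm, let it settle and look again.

>>> {"fn": "play_rows", "kwargs": {"claw": 1, "moves": [{"delta_pos": [0, 0, 2], "delta_rot": [0, 0, 0]}, {"delta_pos": [0, 0, 3], "delta_rot": [0, 0, 0]}, {"delta_pos": [0, 0, 3], "delta_rot": [0, 0, 0]}, {"delta_pos": [-0.5, -1.5, 3], "delta_rot": [0, 0, -0.08]}, {"delta_pos": [-0.5, -1.5, 3], "delta_rot": [0, 0, -0.08]}, {"delta_pos": [-0.5, -1.5, 3], "delta_rot": [0, 0, -0.08]}, {"delta_pos": [0, -1, 2], "delta_rot": [0, 0, -0.05]}, {"delta_pos": [0, 0, 0], "delta_rot": [0, 0, 0]}, {"delta_pos": [0, 0, 0], "delta_rot": [0, 0, 0]}]}}

```text
time_s: 7.02
ee_pos: [0.3687, -0.0486, 0.2808]
eef_rot: [0.994, -0.105, 0.001, 0.0]
force: [-0.5, 0.1, 1.0]
width: 0.0569
finger_force: 0.0
```

```bash
python3 - <<'E'
from h import *
import json
s=ctrl.read_state(); print(s["time_s"],np.round(s["ee_pos"],4),R.from_quat(s["eef_rot"]).as_rotvec().round(3).tolist())
json.dump({k:np.array(v).tolist() for k,v in s.items()},open("s2.json","w"))
w=optics.get_image("wrist");a=optics.get_image("scene");save("c_w.png",w);save("c_s.png",a)
print([ (np.round(r["xy"],1).tolist(),round(r["score"],2)) for r in nets.recognise("wrist","lens_cap")])
g=lambda i:cv2.cvtColor(i,cv2.COLOR_RGB2BGR)
o=np.zeros((600,800,3),np.uint8)
o[:400,:640]=g(w)
o[400:,:300]=cv2.resize(g(a)[165:265,275:425],(300,200),interpolation=2)
cv2.imwrite("pics/c2.png",o)
E
```

```text
7.0167 [ 0.3687 -0.0486  0.2808] [3.124, -0.329, 0.004]
[([310.1, 149.2], 0.65)]
```

View pics/c2.png

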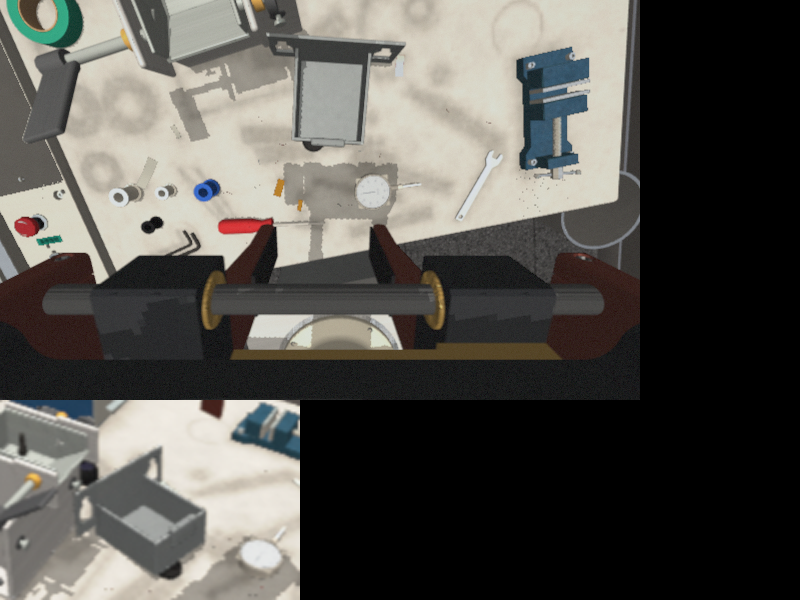

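The bin stands with its front on the lens cap, at wrist (313,147). Its block is at about (302–344,142) and its plate ends are at (267,36) and (404,43). I suspect the left ear struck the black plunger knob on the station's right side, so I'm checking where that knob stands.

```bash
python3 - <<'E'
from h import *
import json
K,T=cam("top");KS,TS=cam("scene")
print("knob",tri([ray(K,T,(245+(757-445)/3.5,135+150/3.5)),ray(KS,TS,(235+338/4,155+187/4))]))
s=json.load(open("s2.json"));K,T=cam("wrist",s)
P={}
for n,p,z in [("plateL",(267,36),.085),("plateR",(404,43),.085),("gL",(302,142),.071),("gR",(344,146),.071),("fL",(292,138),.063),("fR",(364,144),.063),("bL",(301,51),.055),("bR",(371,54),.055),("cap",(313,147),.006),("screwdriver",(222,226),.02),("gauge",(375,190),.02)]:
    P[n]=atz(K,T,p,z);print(n,P[n].round(4))
for a,b in(("plateR","plateL"),("gR","gL"),("fR","fL"),("bR","bL")):
    d=P[b]-P[a];print(a,b,np.linalg.norm(d).round(4),"yaw",round(np.arctan2(-d[0],d[1]),3))
w=cv2.imread("pics/c_w.png")
# bystander cap now vs before
m=nets.masks_of("wrist","bin_grip"); print([(np.round(r["xy"],1).tolist(),round(r["score"],2),int(r["pixels"].sum())) for r in m[:2]])
if m:
    px=m[0]["pixels"]; 
    for r in (34,38,42,60,100,136,140,144,148): 
        c=np.where(px[r])[0]; print(r,c.min() if len(c) else None,c.max() if len(c) else None)
E
```

```text
knob (array([ 0.55240477, -0.0527508 ,  0.09533782]), [np.float64(0.007694709128058846), np.float64(0.007694709128058978)])
plateL [ 0.5413 -0.0196  0.085 ]
plateR [ 0.5021 -0.1693  0.085 ]
gL [ 0.4181 -0.0303  0.071 ]
gR [ 0.402  -0.0819  0.071 ]
fL [ 0.4254 -0.018   0.063 ]
fR [ 0.3983 -0.1084  0.063 ]
bL [ 0.5251 -0.0528  0.055 ]
bR [ 0.5038 -0.1367  0.055 ]
cap [ 0.404  -0.0393  0.006 ]
screwdriver [0.315  0.1267 0.02  ]
gauge [ 0.3224 -0.1183  0.02  ]
plateR plateL 0.1548 yaw -0.256
gR gL 0.0541 yaw -0.304
fR fL 0.0944 yaw -0.292
bR bL 0.0866 yaw -0.249
[([330.9, 84.4], 0.56, 9096)]
34 266 289
38 267 339
42 268 403
60 295 392
100 294 366
136 291 364
140 293 363
144 311 361
148 None None
```

>>> {"fn": "play_rows", "kwargs": {"claw": 1, "moves": [{"delta_pos": [0.7, -0.3, -2.7], "delta_rot": [0, 0, -0.065]}, {"delta_pos": [0.7, -0.3, -3], "delta_rot": [0.022, 0.077, 0]}, {"delta_pos": [0.8, -0.3, -3], "delta_rot": [0, 0, 0]}, {"delta_pos": [0, 0, -3], "delta_rot": [0, 0, 0]}, {"delta_pos": [0, 0, -3], "delta_rot": [0, 0, 0]}, {"delta_pos": [0, 0, -3], "delta_rot": [0, 0, 0]}, {"delta_pos": [0, 0, -2.5], "delta_rot": [0, 0, 0]}, {"delta_pos": [0, 0, -1.5], "delta_rot": [0, 0, 0]}, {"delta_pos": [0, 0, 0], "delta_rot": [0, 0, 0]}, {"delta_pos": [0, 0, 0], "delta_rot": [0, 0, 0]}]}}

```text
time_s: 8.05
ee_pos: [0.3892, -0.056, 0.0614]
eef_rot: [0.99, -0.136, -0.041, -0.006]
force: [-0.8, -0.5, 0.7]
width: 0.0881
finger_force: 0.0
```

```bash
python3 - <<'E'
from h import *
s=ctrl.read_state(); M=R.from_quat(s["eef_rot"]).as_matrix(); print(s["time_s"],np.round(s["ee_pos"],4),M.round(3).tolist())
w=optics.get_image("wrist");save("d_w.png",w)
m=nets.masks_of("wrist","bin_grip"); print([(np.round(r["xy"],1).tolist(),round(r["score"],2),int(r["pixels"].sum())) for r in m[:2]])
K,T=cam("wrist",s)
if m:
    px=m[0]["pixels"]
    for r in range(0,230,10):
        c=np.where(px[r])[0]; print(r,(c.min(),c.max()) if len(c) else None,end="; ")
# where model points should appear: grip block corners at assumed pose
y=-.275;Rb=R.from_euler("ZY",[y,.08]);g=np.array([.4123,-.0637,.0575])
for n,q in [("blkFL",(-5,22,14)),("blkFR",(-5,-22,14)),("wallL",(0,47,6)),("wallR",(0,-47,6))]: print(n,proj(K,T,g+Rb.apply(np.array(q)/1000)).round(1))
i=cv2.cvtColor(w,cv2.COLOR_RGB2BGR)[130:290,210:430];cv2.imwrite("pics/d_c.png",cv2.resize(i,None,fx=3.6,fy=3.6,interpolation=2))
E
```

```text
8.05 [ 0.3892 -0.056   0.0614] [[0.96, -0.269, -0.08], [-0.268, -0.963, 0.023], [-0.083, -0.0, -0.997]]
[([325.7, 98.5], 0.97, 39427)]
0 (np.int64(179), np.int64(471)); 10 (np.int64(227), np.int64(444)); 20 (np.int64(229), np.int64(422)); 30 (np.int64(230), np.int64(421)); 40 (np.int64(231), np.int64(420)); 50 (np.int64(231), np.int64(420)); 60 (np.int64(232), np.int64(419)); 70 (np.int64(233), np.int64(418)); 80 (np.int64(235), np.int64(417)); 90 (np.int64(235), np.int64(416)); 100 (np.int64(235), np.int64(416)); 110 (np.int64(236), np.int64(415)); 120 (np.int64(237), np.int64(414)); 130 (np.int64(238), np.int64(413)); 140 (np.int64(238), np.int64(412)); 150 (np.int64(239), np.int64(412)); 160 (np.int64(240), np.int64(412)); 170 (np.int64(241), np.int64(410)); 180 (np.int64(241), np.int64(409)); 190 (np.int64(242), np.int64(408)); 200 (np.int64(243), np.int64(407)); 210 (np.int64(286), np.int64(365)); 220 (np.int64(302), np.int64(309)); blkFL [287.8 216.1]
blkFR [367.7 216.3]
wallL [245.5 203.1]
wallR [409.5 203.6]
```

The mask agrees with the predicted block and wall to 2 px. I'm closing in and gripping.

>>> {"fn": "play_rows", "kwargs": {"moves": [{"delta_pos": [0.5, -0.1, 0.1], "delta_rot": [0, 0, 0]}, {"delta_pos": [0.5, -0.15, 0], "delta_rot": [0, 0, 0]}, {"delta_pos": [0.4, -0.1, 0], "delta_rot": [0, 0, 0]}, {"delta_pos": [0, 0, 0], "delta_rot": [0, 0, 0]}, {"delta_pos": [0, 0, 0], "delta_rot": [0, 0, 0]}]}}

```text
time_s: 8.57
ee_pos: [0.4047, -0.0602, 0.0639]
eef_rot: [0.99, -0.136, -0.039, -0.006]
force: [0.5, -0.2, -0.1]
width: 0.0876
finger_force: 0.0
```

>>> {"fn": "play_rows", "kwargs": {"claw": 0, "moves": [{"delta_pos": [0, 0, 0], "delta_rot": [0, 0, 0]}, {"delta_pos": [0, 0, 0], "delta_rot": [0, 0, 0]}, {"delta_pos": [0, 0, 0], "delta_rot": [0, 0, 0]}, {"delta_pos": [0, 0, 0], "delta_rot": [0, 0, 0]}, {"delta_pos": [0, 0, 0], "delta_rot": [0, 0, 0]}, {"delta_pos": [0, 0, 0], "delta_rot": [0, 0, 0]}, {"delta_pos": [0, 0, 0], "delta_rot": [0, 0, 0]}, {"delta_pos": [0, 0, 0.3], "delta_rot": [0, 0, 0]}, {"delta_pos": [0, 0, 0.4], "delta_rot": [0, 0, 0]}, {"delta_pos": [0, 0, 0.4], "delta_rot": [0, 0, 0]}]}}

```text
time_s: 9.4
ee_pos: [0.4041, -0.06, 0.0748]
eef_rot: [0.99, -0.136, -0.04, -0.006]
force: [0.3, -0.5, -1.4]
width: 0.0422
finger_force: 30.0
```

>>> {"fn": "play_rows", "kwargs": {"moves": [{"delta_pos": [-0.4, 0.1, 0.3], "delta_rot": [-0.011, -0.038, 0]}, {"delta_pos": [-0.5, 0.1, 0.3], "delta_rot": [-0.011, -0.039, 0]}, {"delta_pos": [-0.6, 0.2, 0.3], "delta_rot": [0, 0, 0]}, {"delta_pos": [-0.7, 0.2, 0.3], "delta_rot": [0, 0, 0]}, {"delta_pos": [-0.6, 0.2, 0.2], "delta_rot": [0, 0, 0]}, {"delta_pos": [0, 0, 0], "delta_rot": [0, 0, 0]}, {"delta_pos": [0, 0, 0], "delta_rot": [0, 0, 0]}]}}

```text
time_s: 9.98
ee_pos: [0.3764, -0.0521, 0.0889]
eef_rot: [0.991, -0.136, 0.0, 0.0]
force: [1.1, -0.2, -2.3]
width: 0.0426
finger_force: 30.0
```

```bash
cat > held.py <<'E'
from h import *
s=ctrl.read_state(); M=R.from_quat(s["eef_rot"]).as_matrix(); print(s["time_s"],np.round(s["ee_pos"],4),M.round(3).tolist(),s["width"].round(4),np.round(s["force"],1))
w=optics.get_image("wrist");save("e_w.png",w)
m=nets.masks_of("wrist","bin_grip"); 
for r in m[:1]:
    px=r["pixels"];print(round(r["score"],2),px.sum())
    for q in range(0,230,12):
        c=np.where(px[q])[0]; print(q,(int(c.min()),int(c.max())) if len(c) else None,end="; ")
K,T=cam("wrist",s)
# expected if bin level w.r.t. tool: grip 10.7 ahead, 6 below TCP (tool x -> bin x, tool y -> -bin y, tool z -> -z)
for n,q in [("blkFL",(-5,22,14)),("blkFR",(-5,-22,14)),("wallL",(0,47,6)),("wallR",(0,-47,6)),("backL",(111,47,6)),("backR",(111,-47,6)),("plL",(111,80,39)),("plR",(111,-80,39))]:
    p=T; tp=np.array([10.7+q[0],-q[1],6-q[2]])/1000
    print(n,proj(K,T,np.array(s["ee_pos"])+M@tp).round(1))
E
python3 held.py
```

```text
Traceback (most recent call last):
  File "held.py", line 2, in <module>
    s=ctrl.read_state(); M=R.from_quat(s["eef_rot"]).as_matrix(); print(s["time_s"],np.round(s["ee_pos"],4),M.round(3).tolist(),s["width"].round(4),np.round(s["force"],1))
                                                                                                                                ^^^^^^^^^^^^^^^^
AttributeError: 'float' object has no attribute 'round'
```

```bash
sed -i 's/s\["width"\].round(4)/s["width"]/' held.py; python3 held.py
```

```text
9.9833 [ 0.3764 -0.0521  0.0889] [[0.963, -0.27, 0.0], [-0.27, -0.963, -0.0], [0.0, -0.0, -1.0]] 0.04257833107538242 [ 1.1 -0.2 -2.3]
0.67 42805
0 (150, 495); 12 (162, 482); 24 (174, 469); 36 (190, 455); 48 (203, 442); 60 (238, 407); 72 (238, 406); 84 (238, 406); 96 (239, 406); 108 (238, 405); 120 (240, 407); 132 (240, 404); 144 (241, 404); 156 (241, 404); 168 (242, 403); 180 (242, 402); 192 (243, 402); 204 (243, 402); 216 (243, 402); 228 (285, 360); blkFL [287.3 236.6]
blkFR [363.5 236.6]
wallL [247.  223.6]
wallR [403.6 223.6]
backL [231.5  13.8]
backR [420.2  13.8]
plL [119.7 -17. ]
plR [533.7 -16.9]
```

```bash
cat > pnp.py <<'E'
from h import *
import sys
def binpose(px,s):
    # side-wall outer lines -> junction with the plate and front row
    rows=[r for r in range(400) if px[r,:].any()]
    L=np.array([np.where(px[r])[0].min() if px[r].any() else -1 for r in range(400)]);Rr=np.array([np.where(px[r])[0].max() if px[r].any() else -1 for r in range(400)])
    W=Rr-L
    fr=[r for r in rows if W[r]>150][-1]                       # front rim row
    mid=np.median(W[fr-80:fr-20]); bk=[r for r in rows if r<fr-60 and W[r]>mid+14]; bk=(max(bk)+1) if bk else 0
    uv=np.array([[L[fr-3],fr],[Rr[fr-3],fr],[L[bk+4],bk],[Rr[bk+4],bk]],float)
    obj=np.array([[0,47,6],[0,-47,6],[111,47,6],[111,-47,6]])/1000.
    K,T=cam("wrist",s)
    ok,rv,tv=cv2.solvePnP(obj,uv,K,None,flags=cv2.SOLVEPNP_ITERATIVE)
    B=np.eye(4);B[:3,:3]=cv2.Rodrigues(rv)[0];B[:3,3]=tv[:,0];B=T@B
    rp=cv2.projectPoints(obj,rv,tv,K,None)[0][:,0]-uv
    return uv,B,np.abs(rp).max()
if __name__=="__main__":
    s=ctrl.read_state(); M=R.from_quat(s["eef_rot"]); print(s["time_s"],np.round(s["ee_pos"],4),"tool yaw/pitch/roll",(M*R.from_euler("x",np.pi).inv()).as_euler("ZYX").round(3),s["width"],np.round(s["force"],1))
    optics.get_image("wrist"); m=nets.masks_of("wrist","bin_grip")
    uv,B,e=binpose(m[0]["pixels"],s)
    print(uv.tolist(),"grip",B[:3,3].round(4),"bin yaw/pitch/roll",R.from_matrix(B[:3,:3]).as_euler("ZYX").round(3),e)
E
python3 pnp.py
```

```text
10.0833 [ 0.3764 -0.0521  0.0885] tool yaw/pitch/roll [-0.273  0.    -0.   ] 0.04257419578312912 [-0.1  0.1 -1.9]
[[244.0, 224.0], [402.0, 224.0], [238.0, 51.0], [407.0, 51.0]] grip [ 0.3828 -0.0525  0.0829] bin yaw/pitch/roll [-0.271  0.302  0.003] 8.3109233889611
```

```bash
cat > pitch.py <<'E'
from h import *
from scipy.optimize import least_squares
def pitch(px,s):
    K,T=cam("wrist",s); M=R.from_quat(s["eef_rot"]).as_matrix(); Ti=np.array(optics.camera_info("wrist")["mount"])
    L=lambda r:np.where(px[r])[0].min(); Q=lambda r:np.where(px[r])[0].max()
    W=lambda r:Q(r)-L(r)
    fr=max(r for r in range(150,300) if px[r].any() and W(r)>145)
    rows=[r for r in range(fr-150,fr-6,4) if W(r)<190]
    def pj(x,y,p):   # bin pt in tool frame
        dx,dz,dy,th,yw=p
        b=R.from_euler("ZY",[yw,th]).apply([x,y,.006]); t=np.array([dx+b[0],-(dy+b[1]),dz-b[2]])
        q=np.linalg.inv(Ti)@np.append(t,1); q=K@q[:3]; return q[:2]/q[2]
    def res(p):
        o=[]
        for sy,f in((.047,L),(-.047,Q)):
            a,b=pj(0,sy,p),pj(.111,sy,p)
            o+=[a[0]+(b[0]-a[0])*(r-a[1])/(b[1]-a[1])-f(r) for r in rows]
        o+=[5*(pj(0,0,p)[1]-fr)]
        return np.array(o)
    z=least_squares(res,[.0107,.006,0,0,0],loss="soft_l1"); return z.x,np.abs(z.fun).mean(),fr
if __name__=="__main__":
    s=ctrl.read_state(); M=R.from_quat(s["eef_rot"])
    print(s["time_s"],np.round(s["ee_pos"],4),"tool ypr",(M*R.from_euler("x",np.pi).inv()).as_euler("ZYX").round(3),"width",round(s["width"],4),np.round(s["force"],1))
    optics.get_image("wrist"); m=nets.masks_of("wrist","bin_grip")
    p,e,fr=pitch(m[0]["pixels"],s); print("dx,dz,dy,pitch,yaw rel. tool",p.round(4),"err",round(e,2),fr)
E
python3 pitch.py
python3 - <<'E'
import cv2
i=cv2.imread("pics/e_w.png")[0:290,110:540];cv2.imwrite("pics/e_c.png",cv2.resize(i,None,fx=1.86,fy=1.86,interpolation=2))
E
```

```text
10.1833 [ 0.3764 -0.0521  0.0883] tool ypr [-0.273  0.001 -0.   ] width 0.0425 [-0.5  0.1 -1.5]
dx,dz,dy,pitch,yaw rel. tool [0.0097 0.0078 0.0019 0.1132 0.001 ] err 0.48 223
```

View pics/e_c.png

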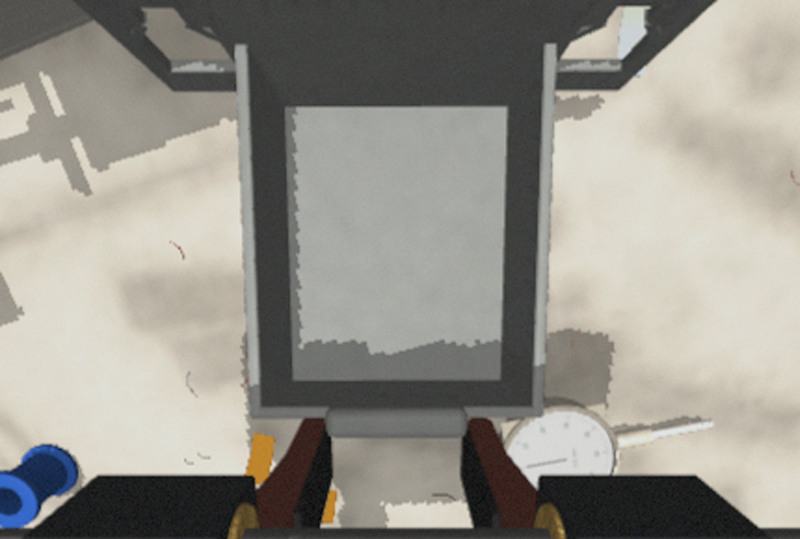

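The crop shows the bin in the grip with its back hanging slightly: the fit gives +0.113 rad of pitch relative to the tool and square yaw. I'll level it with the tool and turn it to the station's yaw, slowly.

>>> {"fn": "play_rows", "kwargs": {"moves": [{"delta_pos": [-0.1, 0.2, 0.1], "delta_rot": [-0.006, -0.022, 0.02]}, {"delta_pos": [-0.1, 0.4, 0.1], "delta_rot": [-0.006, -0.022, 0.035]}, {"delta_pos": [-0.1, 0.6, 0.1], "delta_rot": [-0.006, -0.022, 0.035]}, {"delta_pos": [-0.1, 0.6, 0], "delta_rot": [-0.006, -0.022, 0.04]}, {"delta_pos": [0, 0.6, 0], "delta_rot": [-0.006, -0.021, 0.04]}, {"delta_pos": [0, 0.6, 0], "delta_rot": [0, 0, 0.04]}, {"delta_pos": [0, 0.6, 0], "delta_rot": [0, 0, 0.04]}, {"delta_pos": [0, 0.6, 0], "delta_rot": [0, 0, 0.04]}, {"delta_pos": [0, 0.6, 0], "delta_rot": [0, 0, 0.04]}, {"delta_pos": [0, 0.5, 0], "delta_rot": [0, 0, 0.025]}]}}

```text
time_s: 11.12
ee_pos: [0.3722, 0.0013, 0.0915]
eef_rot: [0.998, 0.042, 0.056, 0.002]
force: [-0.1, -0.2, -2.0]
width: 0.0422
finger_force: 30.0
```

>>> {"fn": "play_rows", "kwargs": {"moves": [{"delta_pos": [0, 0.4, 0], "delta_rot": [0, 0, 0]}, {"delta_pos": [0, 0.2, 0], "delta_rot": [0, 0, 0]}, {"delta_pos": [0, 0, 0], "delta_rot": [0, 0, 0]}, {"delta_pos": [0, 0, 0], "delta_rot": [0, 0, 0]}]}}

```text
time_s: 11.45
ee_pos: [0.3723, 0.0069, 0.0916]
eef_rot: [0.998, 0.041, 0.056, 0.002]
force: [0.2, -0.5, -2.1]
width: 0.0426
finger_force: 30.0
```

```bash
cat >> pitch.py <<'E'
    b=R.from_euler("ZY",[p[4],p[3]]).as_matrix(); D=np.diag([1,-1,-1.])
    Mt=M.as_matrix(); Bw=Mt@D@b; gw=np.array(s["ee_pos"])+Mt@np.array([p[0],-p[2],p[1]])
    print("world grip",gw.round(4),"bin ypr",R.from_matrix(Bw).as_euler("ZYX").round(3))
    for n,y in(("slotL",.062),("slotR",-.062)): print(n,(gw+Bw@np.array([.113,y,.022])).round(4))
E
python3 pitch.py
```

```text
11.45 [0.3723 0.0069 0.0916] tool ypr [ 0.082 -0.112 -0.008] width 0.0426 [ 0.2 -0.5 -2.1]
dx,dz,dy,pitch,yaw rel. tool [ 0.0106  0.0053  0.0022  0.1335 -0.0023] err 0.36 224
world grip [0.3832 0.01   0.0875] bin ypr [ 0.079  0.021 -0.008]
slotL [0.4914 0.0809 0.1066]
slotR [ 0.5012 -0.0427  0.1076]
```

```bash
cat >> fit.py <<'E'
print("---")
ALL=list(obs)
for nm,sel in(("scene",[0,1,2,3]),("scene-studs+corner",[1,2,3]),("top",[5,6,7,8,9,10]),("scene+screws",[0,1,2,3,5,6]),("no paddle",[0,1,2,3,5,6,7,8])):
    obs[:]=[ALL[i] for i in sel]; s=least_squares(res,[.5606,.0212,.08,.0414,0,0],loss="soft_l1"); print(nm,s.x[:4].round(4),res(s.x).reshape(-1,2).round(1).tolist())
for c,uv,z in[("scene",S(205,325),.085),("scene",S(310,207),.085)]: print(atz(*C[c],uv,z).round(4))
E
python3 fit.py | sed -n '/---/,$p'
```

```text
---
scene [0.5615 0.0228 0.079  0.0414] [[1.0, -0.2], [0.1, -0.4], [-2.3, -0.2], [0.2, 0.9]]
scene-studs+corner [0.561  0.0217 0.0915 0.0414] [[0.2, -0.7], [-1.5, -0.2], [0.9, 0.8]]
top [0.5533 0.0198 0.0582 0.0489] [[0.0, 0.6], [0.1, 0.9], [-0.1, -1.3], [-0.1, -1.6], [-0.2, 0.4], [0.2, -0.4]]
scene+screws [0.5615 0.0214 0.068  0.0427] [[1.1, -0.6], [0.6, -0.6], [-2.3, -0.6], [0.2, 0.4], [-0.6, -0.0], [-0.5, 0.1]]
no paddle [0.5616 0.0211 0.0707 0.0404] [[1.2, -0.7], [0.6, -0.7], [-2.2, -0.7], [0.3, 0.3], [-0.5, 0.8], [-0.4, 0.8], [-0.2, -1.1], [-0.3, -1.7]]
[0.5482 0.0857 0.085 ]
[ 0.5556 -0.0382  0.085 ]
```

>>> {"fn": "play_rows", "kwargs": {"moves": [{"delta_pos": [0.3, 0, 0], "delta_rot": [0.008, -0.02, -0.009]}, {"delta_pos": [0.5, 0.03, 0], "delta_rot": [0, 0, 0]}, {"delta_pos": [0.6, 0.04, 0], "delta_rot": [0, 0, 0]}, {"delta_pos": [0.6, 0.04, 0], "delta_rot": [0, 0, 0]}, {"delta_pos": [0.6, 0.04, 0], "delta_rot": [0, 0, 0]}, {"delta_pos": [0.6, 0.04, 0], "delta_rot": [0, 0, 0]}, {"delta_pos": [0.6, 0.04, 0], "delta_rot": [0, 0, 0]}, {"delta_pos": [0.4, 0.03, 0], "delta_rot": [0, 0, 0]}, {"delta_pos": [0, 0, 0], "delta_rot": [0, 0, 0]}, {"delta_pos": [0, 0, 0], "delta_rot": [0, 0, 0]}]}}

```text
time_s: 12.38
ee_pos: [0.4143, 0.0096, 0.0914]
eef_rot: [0.997, 0.036, 0.066, -0.002]
force: [-0.4, -0.3, -2.5]
width: 0.0427
finger_force: 30.0
```

```bash
python3 pitch.py; python3 - <<'E'
from h import *
optics.get_image("scene")
for t in("slot_left","bin_grip"): 
    m=nets.masks_of("scene",t); print(t,[(np.round(r["xy"],1).tolist(),round(r["score"],2),int(r["pixels"].sum())) for r in m[:2]])
E
```

```text
12.3833 [0.4143 0.0096 0.0914] tool ypr [ 0.073 -0.132 -0.001] width 0.0427 [-0.4 -0.3 -2.5]
dx,dz,dy,pitch,yaw rel. tool [ 0.0104  0.0058  0.0021  0.1375 -0.0008] err 0.3 224
world grip [0.4252 0.0125 0.087 ] bin ypr [ 0.072  0.005 -0.001]
slotL [0.5336 0.0824 0.1084]
slotR [ 0.5425 -0.0412  0.1085]
slot_left [([313.2, 238.0], 0.56, 2124)]
bin_grip [([314.6, 232.5], 0.6, 2046)]
```

>>> {"fn": "play_rows", "kwargs": {"moves": [{"delta_pos": [0.3, 0.02, 0.05], "delta_rot": [0, 0, 0]}, {"delta_pos": [0.3, 0.02, 0], "delta_rot": [0, 0, 0]}, {"delta_pos": [0.3, 0.02, 0], "delta_rot": [0, 0, 0]}, {"delta_pos": [0.3, 0.02, 0], "delta_rot": [0, 0, 0]}, {"delta_pos": [0, 0, 0], "delta_rot": [0, 0, 0]}, {"delta_pos": [0, 0, 0], "delta_rot": [0, 0, 0]}]}}

```text
time_s: 13.13
ee_pos: [0.4264, 0.0104, 0.092]
eef_rot: [0.997, 0.036, 0.066, -0.002]
force: [-0.4, -0.4, -1.9]
width: 0.0427
finger_force: 30.0
```

>>> {"fn": "play_rows", "kwargs": {"moves": [{"delta_pos": [0.2, 0.01, 0], "delta_rot": [0, 0, 0]}, {"delta_pos": [0, 0, 0], "delta_rot": [0, 0, 0]}, {"delta_pos": [0.2, 0.02, 0], "delta_rot": [0, 0, 0]}, {"delta_pos": [0, 0, 0], "delta_rot": [0, 0, 0]}]}}

```text
time_s: 13.47
ee_pos: [0.4302, 0.0107, 0.0919]
eef_rot: [0.997, 0.036, 0.066, -0.002]
force: [-0.3, 0.4, -2.6]
width: 0.0424
finger_force: 30.0
```

```bash
python3 pitch.py
```

```text
13.4667 [0.4302 0.0107 0.0919] tool ypr [ 0.073 -0.132 -0.001] width 0.0424 [-0.3  0.4 -2.6]
dx,dz,dy,pitch,yaw rel. tool [ 0.0103  0.0064  0.0021  0.1291 -0.0018] err 0.46 224
world grip [0.441  0.0136 0.087 ] bin ypr [ 0.071 -0.003 -0.001]
slotL [0.5493 0.0835 0.1093]
slotR [ 0.558  -0.0402  0.1094]
```

>>> {"fn": "play_rows", "kwargs": {"moves": [{"delta_pos": [0.15, 0.01, 0], "delta_rot": [0, 0, 0]}, {"delta_pos": [0, 0, 0], "delta_rot": [0, 0, 0]}, {"delta_pos": [0.15, 0.01, 0], "delta_rot": [0, 0, 0]}, {"delta_pos": [0, 0, 0], "delta_rot": [0, 0, 0]}]}}

```text
time_s: 13.9
ee_pos: [0.4307, 0.0113, 0.0915]
eef_rot: [0.997, 0.036, 0.063, -0.002]
force: [-14.2, 2.4, 5.3]
width: 0.0426
finger_force: 30.1
```

>>> {"fn": "play_rows", "kwargs": {"moves": [{"delta_pos": [0.15, 0.01, 0], "delta_rot": [0, 0, 0]}, {"delta_pos": [0, 0, 0], "delta_rot": [0, 0, 0]}, {"delta_pos": [0, 0, 0], "delta_rot": [0, 0, 0]}]}}

```text
time_s: 14.15
ee_pos: [0.4309, 0.0113, 0.0913]
eef_rot: [0.997, 0.037, 0.061, -0.002]
force: [-20.3, 1.7, 5.8]
width: 0.0431
finger_force: 33.4
```

>>> {"fn": "play_rows", "kwargs": {"moves": [{"delta_pos": [0.15, 0.01, 0], "delta_rot": [0, 0, 0]}, {"delta_pos": [0, 0, 0], "delta_rot": [0, 0, 0]}, {"delta_pos": [0, 0, 0], "delta_rot": [0, 0, 0]}]}}

```text
time_s: 14.4
ee_pos: [0.4308, 0.0113, 0.091]
eef_rot: [0.998, 0.037, 0.059, -0.002]
force: [-27.6, 0.4, 10.6]
width: 0.0429
finger_force: 34.2
```

>>> {"fn": "play_rows", "kwargs": {"moves": [{"delta_pos": [-0.35, -0.02, 0.05], "delta_rot": [0, 0, 0]}, {"delta_pos": [-0.35, -0.02, 0.05], "delta_rot": [0, 0, 0]}, {"delta_pos": [0, 0, 0], "delta_rot": [0, 0, 0]}, {"delta_pos": [0, 0, 0], "delta_rot": [0, 0, 0]}]}}

```text
time_s: 14.73
ee_pos: [0.4296, 0.0105, 0.0935]
eef_rot: [0.997, 0.036, 0.067, -0.001]
force: [-0.6, -1.2, -1.7]
width: 0.0427
finger_force: 31.4
```

>>> {"fn": "play_rows", "kwargs": {"moves": [{"delta_pos": [0, 0, -0.3], "delta_rot": [0, 0, 0]}, {"delta_pos": [0, 0, -0.3], "delta_rot": [0, 0, 0]}, {"delta_pos": [0, 0, -0.3], "delta_rot": [0, 0, 0]}, {"delta_pos": [0, 0, -0.3], "delta_rot": [0, 0, 0]}, {"delta_pos": [0, 0, 0], "delta_rot": [0, 0, 0]}, {"delta_pos": [0, 0, 0], "delta_rot": [0, 0, 0]}]}}

```text
time_s: 15.23
ee_pos: [0.425, 0.0102, 0.0796]
eef_rot: [0.998, 0.036, 0.061, -0.001]
force: [-22.1, -1.3, 5.1]
width: 0.0428
finger_force: 30.0
```

```bash
python3 pitch.py
```

```text
15.2333 [0.425  0.0102 0.0796] tool ypr [ 0.073 -0.121 -0.002] width 0.0428 [-22.1  -1.3   5.1]
dx,dz,dy,pitch,yaw rel. tool [ 0.011   0.0049  0.0019 -0.009  -0.0045] err 0.31 225
world grip [0.4363 0.0129 0.076 ] bin ypr [ 0.068 -0.13  -0.001]
slotL [0.541  0.0822 0.1124]
slotR [ 0.5494 -0.0415  0.1126]
```

>>> {"fn": "play_rows", "kwargs": {"moves": [{"delta_pos": [-0.3, 0, 0], "delta_rot": [0, 0, 0]}, {"delta_pos": [-0.3, 0, 0], "delta_rot": [0, 0, 0]}, {"delta_pos": [0, 0, 0], "delta_rot": [0, 0, 0]}, {"delta_pos": [0, 0, 0], "delta_rot": [0, 0, 0]}]}}

```text
time_s: 15.67
ee_pos: [0.4236, 0.0107, 0.0813]
eef_rot: [0.997, 0.036, 0.067, -0.002]
force: [-0.9, 1.3, -1.4]
width: 0.0428
finger_force: 30.4
```

```bash
python3 pitch.py
```

```text
15.6667 [0.4236 0.0107 0.0813] tool ypr [ 0.073 -0.134 -0.001] width 0.0428 [-0.9  1.3 -1.4]
dx,dz,dy,pitch,yaw rel. tool [ 0.0109  0.0052  0.002   0.0913 -0.0075] err 0.31 224
world grip [0.4349 0.0136 0.0776] bin ypr [ 0.065 -0.043 -0.   ]
slotL [0.5426 0.0827 0.1044]
slotR [ 0.5507 -0.041   0.1044]
```

>>> {"fn": "play_rows", "kwargs": {"moves": [{"delta_pos": [-0.5, -0.04, 0.2], "delta_rot": [0, 0.04, 0.005]}, {"delta_pos": [-0.6, -0.04, 0.2], "delta_rot": [0, 0, 0]}, {"delta_pos": [-0.6, -0.04, 0.1], "delta_rot": [0, 0, 0]}, {"delta_pos": [0, 0, 0], "delta_rot": [0, 0, 0]}, {"delta_pos": [0, 0, 0], "delta_rot": [0, 0, 0]}]}}

```text
time_s: 16.18
ee_pos: [0.4062, 0.0094, 0.0863]
eef_rot: [0.998, 0.039, 0.047, -0.002]
force: [-0.5, -0.6, -0.5]
width: 0.0423
finger_force: 31.1
```

```bash
cat >> pitch.py <<'E'
    im=optics.get_image("scene"); save("scn_%d.png"%int(s["time_s"]*100),im); ms=nets.masks_of("scene","slot_left")
    Ks,Ts=cam("scene"); pr=lambda q:proj(Ks,Ts,gw+Bw@np.array(q)/1000).round(1).tolist()
    if ms:
        px=ms[0]["pixels"]; c=np.where(px.any(0))[0]; print("scene bin mask cols",c.min(),c.max(),ms[0]["score"])
        for u in range(c.min(),c.min()+14): r=np.where(px[:,u])[0]; print(u,r.min(),r.max(),end="; ")
        r=np.where(px.any(1))[0]; u=np.where(px[r.min()])[0]; print("\ntop row",r.min(),u.min(),u.max())
    print("pred ear TL",pr((113,80,39)),"ear TR",pr((113,-80,39)),"slotL",pr((113,62,22)),"holeL",pr((113,62,-2)),"slotR",pr((113,-62,22)),"holeR",pr((113,-62,-2)))
E
python3 pitch.py
```

```text
16.1833 [0.4062 0.0094 0.0863] tool ypr [ 0.077 -0.095  0.001] width 0.0423 [-0.5 -0.6 -0.5]
dx,dz,dy,pitch,yaw rel. tool [ 0.0112  0.0058  0.0019  0.1098 -0.0106] err 0.28 223
world grip [0.4177 0.0122 0.0816] bin ypr [0.067 0.015 0.002]
slotL [0.5267 0.0815 0.102 ]
slotR [ 0.5349 -0.0422  0.1017]
scene bin mask cols 291 349 0.59
291 231 250; 292 230 251; 293 228 251; 294 227 251; 295 226 249; 296 225 248; 297 224 248; 298 223 248; 299 222 249; 300 221 249; 301 220 250; 302 220 251; 303 219 251; 304 218 251; 
top row 197 321 321
pred ear TL [289.9, 232.9] ear TR [323.5, 194.6] slotL [294.5, 233.5] holeL [294.9, 240.9] slotR [320.1, 203.7] holeR [320.2, 210.9]
```

```bash
python3 - <<'E'
from h import *
KS,TS=cam("scene");K,T=cam("top")
x,y,a=.5612,.0222,.075
st=lambda p:R.from_rotvec([0,0,-a]).apply(p-np.array([x,y,0]))*1000
for z in(.085,.11,.14,.16,.18): print(z,"scene knob st",st(atz(KS,TS,(319.5,201.75),z)).round(0),"top dark",st(atz(K,T,(333.6,177.9),z)).round(0), "top yellow",st(atz(K,T,(245+(742-445)/3.5,135+152/3.5),z)).round(0))
b=cv2.imread("pics/scene.png")
print("stud L patch gray");print(cv2.cvtColor(b,6)[229:244,279:295])
print("stud R patch");print(cv2.cvtColor(b,6)[199:213,306:324])
E
```

```text
0.085 scene knob st [-16. -87.  85.] top dark [ -5. -71.  85.] top yellow [ -6. -60.  85.]
0.11 scene knob st [-31. -60. 110.] top dark [-10. -69. 110.] top yellow [-10. -59. 110.]
0.14 scene knob st [-48. -27. 140.] top dark [-16. -68. 140.] top yellow [-16. -58. 140.]
0.16 scene knob st [-59.  -6. 160.] top dark [-19. -67. 160.] top yellow [-20. -57. 160.]
0.18 scene knob st [-71.  16. 180.] top dark [-23. -66. 180.] top yellow [-24. -56. 180.]
stud L patch gray
[[122 106 103 104 103 106 105 106 106 106 106 104 104 104 104 104]
 [107 103 104 104 105 105 106 105 106 105 104 103 104 105 105 104]
 [108 104 104 105 105 105 104 105 105 103 104 104 105 104 103 103]
 [109 104 105 105 105 103  95  90  99 103 105 106 105 103 103 103]
 [111 105 105 105 104  92  72  66  89 104 106 105 104 103 103 104]
 [113 106 106 105  97  81  76  77 107 123 114 104 103 103 103 104]
 [115 107 106 104  88  86 146 160 167 157 118 101 103 104 104 106]
 [115 106 105 100  81  89 155 184 187 153 106 100 103 103 105 105]
 [116 106 105  94  71  67 113 157 159 122  95  98 103 105 105 106]
 [117 106 104  92  67  55  8
[... 738 characters left out ...]
 24  25  23  21  20  50]
 [174 147 115 101  86  65  65  88  83  51  26  21  21  21  20  20  19  46]
 [149 114 102  94  76  74  87 114 112  75  38  21  21  20  20  18  26  73]
 [113 103 101  87  81 129 164 174 141  82  42  22  20  20  25  38  77 148]
 [102 102 100  82  74 120 157 157 124 100  84  74  71  71  84 111 162 198]
 [102 101  96  75  61  82 115 117 121 166 190 189 187 187 190 197 209 215]
 [102 102  99  81  73  86  98 100 134 190 215 216 215 215 216 218 219 218]
 [102 102 102  98  96  99 100 101 142 195 216 216 214 215 215 216 215 217]
 [102 102 103 104 103 102 102 106 146 196 216 213 209 209 209 207 207 210]
 [101 104 104 103 102 102 103 108 146 196 214 211 206 203 200 197 197 198]]
```

```bash
python3 - <<'E'
from h import *
KS,TS=cam("scene")
L=atz(KS,TS,(287.0,236.5),.085);Rr=atz(KS,TS,(312.8,207.1),.085)
m=(L+Rr)/2;d=L-Rr;yaw=np.arctan2(-d[0],d[1]);print(L.round(4),Rr.round(4),m.round(4),np.linalg.norm(d).round(4),"yaw",yaw.round(3))
u=np.array([np.cos(yaw),np.sin(yaw)]);print("panel centre",(m[:2]+.011*u).round(4))
gw=np.array([.4177,.0122]);B=np.array([np.cos(.067),np.sin(.067)]);p=gw+.113*B;n=np.array([-u[1],u[0]])
print("slot mid",p.round(4),"lateral err bin-stud (mm, +left)",((p-m[:2])@n*1000).round(1),"dist to head front",((m[:2]-p)@u*1000-2).round(1))
for dz in(-.003,.003):
    L=atz(KS,TS,(287.0,236.5),.085+dz);Rr=atz(KS,TS,(312.8,207.1),.085+dz);m2=(L+Rr)/2;print("if z",.085+dz,m2.round(4))
E
```

```text
[0.5462 0.0854 0.085 ] [ 0.5542 -0.0374  0.085 ] [0.5502 0.024  0.085 ] 0.1231 yaw 0.065
panel centre [0.5612 0.0247]
slot mid [0.5304 0.0198] lateral err bin-stud (mm, +left) -2.9 dist to head front 18.0
if z 0.082 [0.5522 0.0214 0.082 ]
if z 0.08800000000000001 [0.5483 0.0267 0.088 ]
```

The dark "knob" in the scene view is just the loupe behind the station. The stud heads' bright centroids put the bin about 2.9 mm too far right, so I'm correcting that and retrying.

>>> {"fn": "play_rows", "kwargs": {"moves": [{"delta_pos": [0, 0.1, 0.2], "delta_rot": [0, -0.015, 0]}, {"delta_pos": [0.2, 0.18, 0.3], "delta_rot": [0, 0, 0]}, {"delta_pos": [0.5, 0.03, 0], "delta_rot": [0, 0, 0]}, {"delta_pos": [0.5, 0.03, 0], "delta_rot": [0, 0, 0]}, {"delta_pos": [0.4, 0.03, 0], "delta_rot": [0, 0, 0]}, {"delta_pos": [0.4, 0.03, 0], "delta_rot": [0, 0, 0]}, {"delta_pos": [0, 0, 0], "delta_rot": [0, 0, 0]}, {"delta_pos": [0.2, 0.01, 0], "delta_rot": [0, 0, 0]}, {"delta_pos": [0, 0, 0], "delta_rot": [0, 0, 0]}, {"delta_pos": [0, 0, 0], "delta_rot": [0, 0, 0]}]}}

```text
time_s: 17.22
ee_pos: [0.4283, 0.0135, 0.091]
eef_rot: [0.998, 0.039, 0.054, -0.002]
force: [0.4, -0.2, -1.9]
width: 0.0423
finger_force: 31.2
```

```bash
python3 pitch.py | head -5
```

```text
17.2167 [0.4283 0.0135 0.091 ] tool ypr [ 0.077 -0.108  0.   ] width 0.0423 [ 0.4 -0.2 -1.9]
dx,dz,dy,pitch,yaw rel. tool [ 0.0107  0.0055  0.002   0.1085 -0.0123] err 0.37 224
world grip [0.4393 0.0164 0.0867] bin ypr [0.065 0.001 0.002]
slotL [0.548  0.0856 0.1087]
slotR [ 0.5561 -0.0381  0.1085]
```

>>> {"fn": "play_rows", "kwargs": {"moves": [{"delta_pos": [0.15, 0.01, 0], "delta_rot": [0, 0, 0]}, {"delta_pos": [0, 0, 0], "delta_rot": [0, 0, 0]}, {"delta_pos": [0, 0, 0], "delta_rot": [0, 0, 0]}]}}

```text
time_s: 17.67
ee_pos: [0.4298, 0.0136, 0.0912]
eef_rot: [0.998, 0.039, 0.054, -0.002]
force: [0.4, -0.7, -1.3]
width: 0.0428
finger_force: 31.2
```

>>> {"fn": "play_rows", "kwargs": {"moves": [{"delta_pos": [0.15, 0.01, 0], "delta_rot": [0, 0, 0]}, {"delta_pos": [0, 0, 0], "delta_rot": [0, 0, 0]}, {"delta_pos": [0, 0, 0], "delta_rot": [0, 0, 0]}]}}

```text
time_s: 17.92
ee_pos: [0.4307, 0.0136, 0.0907]
eef_rot: [0.998, 0.039, 0.053, -0.002]
force: [-4.2, -0.8, -1.3]
width: 0.0429
finger_force: 31.4
```

>>> {"fn": "play_rows", "kwargs": {"moves": [{"delta_pos": [-0.25, -0.01, 0], "delta_rot": [0, 0, 0]}, {"delta_pos": [0, 0, 0], "delta_rot": [0, 0, 0]}, {"delta_pos": [0, 0.3, 0], "delta_rot": [0, 0, 0]}, {"delta_pos": [0, 0, 0], "delta_rot": [0, 0, 0]}, {"delta_pos": [0, 0, 0], "delta_rot": [0, 0, 0]}]}}

```text
time_s: 18.33
ee_pos: [0.429, 0.0168, 0.0913]
eef_rot: [0.998, 0.039, 0.054, -0.002]
force: [0.1, -0.1, -2.3]
width: 0.0427
finger_force: 31.2
```

>>> {"fn": "play_rows", "kwargs": {"moves": [{"delta_pos": [0, 0.25, 0], "delta_rot": [0, 0, 0]}, {"delta_pos": [0, 0, 0], "delta_rot": [0, 0, 0]}, {"delta_pos": [0, 0, 0], "delta_rot": [0, 0, 0]}]}}

```text
time_s: 18.58
ee_pos: [0.4288, 0.0193, 0.0912]
eef_rot: [0.998, 0.039, 0.054, -0.002]
force: [-0.1, -0.8, -2.1]
width: 0.0426
finger_force: 31.2
```

>>> {"fn": "play_rows", "kwargs": {"moves": [{"delta_pos": [0, 0.25, 0], "delta_rot": [0, 0, 0]}, {"delta_pos": [0, 0, 0], "delta_rot": [0, 0, 0]}, {"delta_pos": [0, 0, 0], "delta_rot": [0, 0, 0]}]}}

```text
time_s: 18.83
ee_pos: [0.4288, 0.0218, 0.0911]
eef_rot: [0.998, 0.039, 0.054, -0.002]
force: [-0.8, -0.1, -1.9]
width: 0.0423
finger_force: 31.2
```

>>> {"fn": "play_rows", "kwargs": {"moves": [{"delta_pos": [0, 0.25, 0], "delta_rot": [0, 0, 0]}, {"delta_pos": [0, 0.2, 0], "delta_rot": [0, 0, 0]}, {"delta_pos": [0, 0, 0], "delta_rot": [0, 0, 0]}, {"delta_pos": [0, 0, 0], "delta_rot": [0, 0, 0]}]}}

```text
time_s: 19.17
ee_pos: [0.4284, 0.025, 0.0909]
eef_rot: [0.998, 0.038, 0.053, -0.001]
force: [-1.9, -5.6, -1.0]
width: 0.043
finger_force: 33.4
```

>>> {"fn": "play_rows", "kwargs": {"moves": [{"delta_pos": [0, 0.25, 0], "delta_rot": [0, 0, 0]}, {"delta_pos": [0, 0.2, 0], "delta_rot": [0, 0, 0]}, {"delta_pos": [0, 0, 0], "delta_rot": [0, 0, 0]}, {"delta_pos": [0, 0, 0], "delta_rot": [0, 0, 0]}]}}

```text
time_s: 19.5
ee_pos: [0.428, 0.0257, 0.0908]
eef_rot: [0.998, 0.037, 0.053, 0.003]
force: [-3.3, -19.8, -0.1]
width: 0.0426
finger_force: 31.6
```

Side contact came only after about 13.5 mm of free travel, so both shanks stand inside the wide holes (16 mm play). The centre is at TCP y ≈ 0.0167.

>>> {"fn": "play_rows", "kwargs": {"moves": [{"delta_pos": [0, -0.5, 0], "delta_rot": [0, 0, 0]}, {"delta_pos": [0, -0.5, 0], "delta_rot": [0, 0, 0]}, {"delta_pos": [0, -0.4, 0], "delta_rot": [0, 0, 0]}, {"delta_pos": [0, 0, 0], "delta_rot": [0, 0, 0]}, {"delta_pos": [0, 0, 0], "delta_rot": [0, 0, 0]}]}}

```text
time_s: 19.92
ee_pos: [0.4288, 0.0167, 0.0912]
eef_rot: [0.998, 0.039, 0.054, -0.002]
force: [-0.8, 0.9, -2.3]
width: 0.0426
finger_force: 31.4
```

```bash
python3 pitch.py | head -5
```

```text
19.9167 [0.4288 0.0167 0.0912] tool ypr [ 0.077 -0.108  0.001] width 0.0426 [-0.8  0.9 -2.3]
dx,dz,dy,pitch,yaw rel. tool [ 0.0111  0.0057  0.002   0.1329 -0.0178] err 0.42 223
world grip [0.4403 0.0196 0.0867] bin ypr [0.06  0.024 0.003]
slotL [0.5499 0.0882 0.1061]
slotR [ 0.5573 -0.0356  0.1057]
```

>>> {"fn": "play_rows", "kwargs": {"moves": [{"delta_pos": [0, 0, -0.3], "delta_rot": [0, 0, 0]}, {"delta_pos": [0, 0, -0.3], "delta_rot": [0, 0, 0]}, {"delta_pos": [0, 0, 0], "delta_rot": [0, 0, 0]}, {"delta_pos": [0, 0, 0], "delta_rot": [0, 0, 0]}]}}

```text
time_s: 20.45
ee_pos: [0.4285, 0.0167, 0.0846]
eef_rot: [0.998, 0.039, 0.054, -0.002]
force: [-0.2, -0.1, -1.9]
width: 0.0427
finger_force: 31.3
```

```bash
python3 pitch.py | head -5
```

```text
20.45 [0.4285 0.0167 0.0846] tool ypr [ 0.078 -0.107  0.   ] width 0.0427 [-0.2 -0.1 -1.9]
dx,dz,dy,pitch,yaw rel. tool [ 0.0113  0.0053  0.0018  0.1197 -0.0157] err 0.3 223
world grip [0.4402 0.0195 0.0805] bin ypr [0.062 0.012 0.002]
slotL [0.5494 0.0883 0.1013]
slotR [ 0.557  -0.0354  0.101 ]
```

>>> {"fn": "play_rows", "kwargs": {"moves": [{"delta_pos": [0, 0, -0.3], "delta_rot": [0, -0.01, 0]}, {"delta_pos": [0, 0, -0.3], "delta_rot": [0, 0, 0]}, {"delta_pos": [0, 0, 0], "delta_rot": [0, 0, 0]}, {"delta_pos": [0, 0, 0], "delta_rot": [0, 0, 0]}]}}

```text
time_s: 20.98
ee_pos: [0.4287, 0.0167, 0.0787]
eef_rot: [0.998, 0.039, 0.059, -0.002]
force: [-0.5, 0.3, -1.7]
width: 0.0425
finger_force: 31.4
```

```bash
python3 pitch.py | head -5
```

```text
20.9833 [0.4287 0.0167 0.0787] tool ypr [ 0.077 -0.118 -0.   ] width 0.0425 [-0.5  0.3 -1.7]Traceback (most recent call last):
  File "pitch.py", line 25, in <module>
    p,e,fr=pitch(m[0]["pixels"],s); print("dx,dz,dy,pitch,yaw rel. tool",p.round(4),"err",round(e,2),fr)
                 ~^^^
IndexError: list index out of range
```

No resistance 12 mm down, so I'm continuing.

>>> {"fn": "play_rows", "kwargs": {"moves": [{"delta_pos": [0, 0, -0.3], "delta_rot": [0, 0, 0]}, {"delta_pos": [0, 0, -0.3], "delta_rot": [0, 0, 0]}, {"delta_pos": [0, 0, 0], "delta_rot": [0, 0, 0]}, {"delta_pos": [0, 0, 0], "delta_rot": [0, 0, 0]}]}}

```text
time_s: 21.42
ee_pos: [0.4275, 0.0163, 0.0724]
eef_rot: [0.998, 0.039, 0.057, -0.002]
force: [-6.2, -2.7, 1.3]
width: 0.0426
finger_force: 30.5
```

>>> {"fn": "play_rows", "kwargs": {"moves": [{"delta_pos": [0, 0, -0.3], "delta_rot": [0, 0, 0]}, {"delta_pos": [0, 0, -0.2], "delta_rot": [0, 0, 0]}, {"delta_pos": [0, 0, 0], "delta_rot": [0, 0, 0]}, {"delta_pos": [0, 0, 0], "delta_rot": [0, 0, 0]}]}}

```text
time_s: 21.75
ee_pos: [0.4258, 0.0158, 0.0671]
eef_rot: [0.998, 0.039, 0.055, -0.001]
force: [-14.7, -3.6, 5.4]
width: 0.0426
finger_force: 30.0
```

```bash
python3 pitch.py | head -5
```

```text
21.75 [0.4258 0.0158 0.0671] tool ypr [ 0.077 -0.11  -0.002] width 0.0426 [-14.7  -3.6   5.4]
dx,dz,dy,pitch,yaw rel. tool [ 0.0116  0.0046  0.0019  0.0111 -0.0114] err 0.43 224
world grip [0.4377 0.0187 0.0638] bin ypr [ 0.066 -0.099 -0.   ]
slotL [0.5436 0.0878 0.0968]
slotR [ 0.5518 -0.0359  0.0969]
```

>>> {"fn": "play_rows", "kwargs": {"moves": [{"delta_pos": [-0.1, 0, 0.4], "delta_rot": [0, 0, 0]}, {"delta_pos": [0, 0, 0.4], "delta_rot": [0, 0, 0]}, {"delta_pos": [0, -0.27, 0.4], "delta_rot": [0, 0, 0]}, {"delta_pos": [0.1, 0, 0], "delta_rot": [0, 0, 0]}, {"delta_pos": [0, 0, 0], "delta_rot": [0, 0, 0]}]}}

```text
time_s: 22.37
ee_pos: [0.4292, 0.0137, 0.0806]
eef_rot: [0.997, 0.039, 0.059, -0.002]
force: [0.5, 0.8, -1.8]
width: 0.0427
finger_force: 31.4
```

```bash
python3 pitch.py | head -5
```

```text
22.3667 [0.4292 0.0137 0.0806] tool ypr [ 0.077 -0.119 -0.001] width 0.0427 [ 0.5  0.8 -1.8]
dx,dz,dy,pitch,yaw rel. tool [ 0.0107  0.0057  0.0019  0.0986 -0.0176] err 0.34 224
world grip [0.4403 0.0165 0.0762] bin ypr [ 0.06  -0.02   0.001]
slotL [0.5489 0.0851 0.1006]
slotR [ 0.5563 -0.0387  0.1004]
```

>>> {"fn": "play_rows", "kwargs": {"moves": [{"delta_pos": [0, 0, -0.3], "delta_rot": [0, 0.015, 0]}, {"delta_pos": [0, 0, -0.3], "delta_rot": [0, 0, 0]}, {"delta_pos": [0, 0, 0], "delta_rot": [0, 0, 0]}, {"delta_pos": [0, 0, 0], "delta_rot": [0, 0, 0]}]}}

```text
time_s: 22.9
ee_pos: [0.4286, 0.014, 0.0735]
eef_rot: [0.998, 0.039, 0.051, -0.002]
force: [-0.2, -0.2, -2.6]
width: 0.0426
finger_force: 31.5
```

>>> {"fn": "play_rows", "kwargs": {"moves": [{"delta_pos": [0, 0, -0.3], "delta_rot": [0, 0, 0]}, {"delta_pos": [0, 0, 0], "delta_rot": [0, 0, 0]}, {"delta_pos": [0, 0, 0], "delta_rot": [0, 0, 0]}]}}

```text
time_s: 23.15
ee_pos: [0.4286, 0.014, 0.0708]
eef_rot: [0.998, 0.039, 0.051, -0.002]
force: [0.6, 0.6, -1.8]
width: 0.0426
finger_force: 31.5
```

```bash
python3 pitch.py | head -5
```

```text
23.15 [0.4286 0.014  0.0708] tool ypr [ 0.077 -0.103  0.001] width 0.0426 [ 0.6  0.6 -1.8]
dx,dz,dy,pitch,yaw rel. tool [ 0.011   0.0062  0.0019  0.114  -0.0181] err 0.34 223
world grip [0.44   0.0168 0.0658] bin ypr [0.059 0.011 0.003]
slotL [0.5494 0.0853 0.0867]
slotR [ 0.5568 -0.0384  0.0864]
```

The slots passed the shoulder freely and now stand at z ≈ 0.0866. I'm seating the bin.

>>> {"fn": "play_rows", "kwargs": {"moves": [{"delta_pos": [0, 0, -0.2], "delta_rot": [0, 0, 0]}, {"delta_pos": [0, 0, -0.2], "delta_rot": [0, 0, 0]}, {"delta_pos": [0, 0, 0], "delta_rot": [0, 0, 0]}, {"delta_pos": [0, 0, 0], "delta_rot": [0, 0, 0]}]}}

```text
time_s: 23.68
ee_pos: [0.4286, 0.0139, 0.0669]
eef_rot: [0.998, 0.039, 0.051, -0.002]
force: [-0.8, 0.5, -2.0]
width: 0.0426
finger_force: 31.4
```

```bash
python3 pitch.py | head -5
```

```text
23.6833 [0.4286 0.0139 0.0669] tool ypr [ 0.077 -0.103  0.001] width 0.0426 [-0.8  0.5 -2. ]
dx,dz,dy,pitch,yaw rel. tool [ 0.0113  0.0058  0.0019  0.101  -0.0184] err 0.26 223
world grip [0.4402 0.0168 0.0623] bin ypr [ 0.059 -0.002  0.003]
slotL [0.5493 0.0853 0.0846]
slotR [ 0.5567 -0.0385  0.0843]
```

>>> {"fn": "play_rows", "kwargs": {"moves": [{"delta_pos": [0, 0, -0.2], "delta_rot": [0, 0, 0]}, {"delta_pos": [0, 0, -0.2], "delta_rot": [0, 0, 0]}, {"delta_pos": [0, 0, 0], "delta_rot": [0, 0, 0]}, {"delta_pos": [0, 0, 0], "delta_rot": [0, 0, 0]}]}}

```text
time_s: 24.22
ee_pos: [0.4286, 0.0137, 0.0631]
eef_rot: [0.998, 0.039, 0.051, -0.002]
force: [-2.3, -1.2, -0.5]
width: 0.0423
finger_force: 30.6
```

```bash
python3 pitch.py | head -5
```

```text
24.2167 [0.4286 0.0137 0.0631] tool ypr [ 0.077 -0.103  0.   ] width 0.0423 [-2.3 -1.2 -0.5]
dx,dz,dy,pitch,yaw rel. tool [ 0.0115  0.0057  0.002   0.0699 -0.0171] err 0.28 223
world grip [0.4404 0.0166 0.0586] bin ypr [ 0.06  -0.033  0.002]
slotL [0.5487 0.0852 0.0844]
slotR [ 0.5561 -0.0385  0.0842]
```

>>> {"fn": "play_rows", "kwargs": {"moves": [{"delta_pos": [0, 0, 0.2], "delta_rot": [0, 0, 0]}, {"delta_pos": [0, 0, 0], "delta_rot": [0, 0, 0]}]}}

```text
time_s: 24.58
ee_pos: [0.4292, 0.0142, 0.0655]
eef_rot: [0.998, 0.039, 0.052, -0.003]
force: [-0.8, 0.3, -0.9]
width: 0.0426
finger_force: 31.2
```

>>> {"fn": "play_rows", "kwargs": {"claw": 0.8, "moves": [{"delta_pos": [0, 0, 0], "delta_rot": [0, 0, 0]}, {"delta_pos": [0, 0, 0], "delta_rot": [0, 0, 0]}, {"delta_pos": [0, 0, 0], "delta_rot": [0, 0, 0]}, {"delta_pos": [0, 0, 0], "delta_rot": [0, 0, 0]}, {"delta_pos": [-0.5, 0, 0], "delta_rot": [0, 0, 0]}, {"delta_pos": [-1, -0.1, 0], "delta_rot": [0, 0, 0]}, {"delta_pos": [-1.5, -0.1, 0.5], "delta_rot": [0, 0, 0]}, {"delta_pos": [-0.5, 0, 2], "delta_rot": [0, 0, 0]}, {"delta_pos": [0, 0, 3], "delta_rot": [0, 0, 0]}, {"delta_pos": [0, 0, 3], "delta_rot": [0, 0.1, 0]}]}}

```text
time_s: 25.42
ee_pos: [0.3909, 0.0121, 0.1516]
eef_rot: [0.999, 0.038, 0.003, -0.004]
force: [0.6, 0.1, 0.7]
width: 0.0703
finger_force: 0.0
```

```bash
python3 - <<'E'
from h import *
s=ctrl.read_state(); print(s["time_s"],np.round(s["ee_pos"],4),s["width"],np.round(s["joint_positions"],2))
im=optics.get_image("scene"); ms=nets.masks_of("scene","slot_left"); Ks,Ts=cam("scene")
for r in ms[:2]:
    px=r["pixels"]; c=np.where(px.any(0))[0];q=np.where(px.any(1))[0]; print(r["score"],c.min(),c.max(),q.min(),q.max(),px.sum())
    for u in range(c.min(),c.min()+12,2): k=np.where(px[:,u])[0]; print(u,k.min(),k.max(),end="; ")
g=np.array([.4404,.0166,.0605]);B=R.from_euler("Z",.062)
for n,p in(("TL",(113,80,39)),("TR",(113,-80,39)),("blk",(-5,22,14)),("frontL",(0,47,6)),("frontLbot",(0,47,-49))): print(n,proj(Ks,Ts,g+B.apply(np.array(p)/1000)).round(1))
K,T=cam("wrist",s); optics.get_image("wrist"); m=nets.masks_of("wrist","bin_grip")
for r in m[:1]:
    px=r["pixels"];c=np.where(px.any(0))[0];q=np.where(px.any(1))[0];print("wrist",r["score"],c.min(),c.max(),q.min(),q.max())
print("pred wrist blkFL,FR,wallL,R",[proj(K,T,g+B.apply(np.array(p)/1000)).round(0).tolist() for p in((-5,22,14),(-5,-22,14),(0,47,6),(0,-47,6))])
E
```

```text
25.4167 [0.3909 0.0121 0.1516] 0.07027574425885004 [-0.06 -0.5   1.87  0.01  1.76  1.43]
0.7 242 324 166 264 4388
242 246 246; 244 243 248; 246 241 249; 248 238 250; 250 236 251; 252 234 252; 0.64 282 347 199 267 2437
282 246 253; 284 235 253; 286 231 252; 288 229 250; 290 227 250; 292 225 252; TL [281.3 236.3]
TR [315.5 198.4]
blk [338.  246.2]
frontL [331.1 254.7]
frontLbot [330.5 270.3]
wrist 0.87 239 407 6 161
pred wrist blkFL,FR,wallL,R [[298.0, 153.0], [351.0, 154.0], [270.0, 146.0], [380.0, 148.0]]
```

The bin hangs at the place predicted and has been let go. Next comes the roller, the smaller white spool. I'll take a closer look from above it first.

>>> {"fn": "play_rows", "kwargs": {"claw": 0.5, "moves": [{"delta_pos": [-0.5, 2, 1], "delta_rot": [0, 0, 0]}, {"delta_pos": [-0.5, 3, 1], "delta_rot": [0, 0, 0]}, {"delta_pos": [-0.5, 3, 1], "delta_rot": [0, 0, 0]}, {"delta_pos": [-0.5, 3, 1], "delta_rot": [0, 0, 0]}, {"delta_pos": [-0.5, 3, 1], "delta_rot": [0, 0, 0]}, {"delta_pos": [-0.5, 3, 0], "delta_rot": [0, 0, 0]}, {"delta_pos": [-0.2, 1.2, 0], "delta_rot": [0, 0, 0]}, {"delta_pos": [0, 0, 0], "delta_rot": [0, 0, 0]}, {"delta_pos": [0, 0, 0], "delta_rot": [0, 0, 0]}]}}

```text
time_s: 26.37
ee_pos: [0.3609, 0.1938, 0.1988]
eef_rot: [0.999, 0.039, 0.001, -0.004]
force: [-1.1, -0.5, 0.7]
width: 0.0442
finger_force: 0.0
```

```bash
python3 - <<'E'
from h import *
s=ctrl.read_state(); print(s["time_s"],np.round(s["ee_pos"],4),s["width"])
w=optics.get_image("wrist"); save("r_w.png",w); K,T=cam("wrist",s)
for r in nets.masks_of("wrist","roller_center")[:5]:
    px=r["pixels"]; c=np.where(px.any(0))[0];q=np.where(px.any(1))[0]
    print(round(r["score"],2),np.round(r["xy"],1),(c.min(),c.max(),q.min(),q.max()),"mean colour",w[px].mean(0).round(),"at z.013",atz(K,T,r["xy"],.013).round(4))
p=np.array([.3883,.1937,.013]);print("pred",proj(K,T,p),"top rim",proj(K,T,p+[0,0,.013]))
# bright white-ish blob near the prediction: flange top
hsv=cv2.cvtColor(w,cv2.COLOR_RGB2HSV); u,v=proj(K,T,p+[0,0,.013]).astype(int)
g=cv2.cvtColor(w,cv2.COLOR_RGB2GRAY)[v-28:v+28,u-28:u+28]; c=cv2.HoughCircles(cv2.medianBlur(g,3),cv2.HOUGH_GRADIENT,1,10,param1=100,param2=12,minRadius=8,maxRadius=24)
if c is not None:
    for a in c[0][:3]: q=(a[0]+u-28,a[1]+v-28); print("circle",np.round(q,1),a[2],"at z.026",atz(K,T,q,.026).round(4))
E
```

```text
26.3667 [0.3609 0.1938 0.1988] 0.04422410835902474
0.96 [274.3 151.1] (np.int64(261), np.int64(289), np.int64(137), np.int64(163)) mean colour [197. 199. 197.] at z.013 [0.3917 0.2583 0.013 ]
0.72 [380.  174.9] (np.int64(363), np.int64(391), np.int64(160), np.int64(187)) mean colour [ 55.  84. 139.] at z.013 [0.373  0.1274 0.013 ]
0.63 [323.8 165.1] (np.int64(316), np.int64(332), np.int64(151), np.int64(169)) mean colour [208. 212. 212.] at z.013 [0.3796 0.1974 0.013 ]
0.51 [286.3 192.7] (np.int64(280), np.int64(298), np.int64(185), np.int64(205)) mean colour [39. 39. 38.] at z.013 [0.3411 0.2415 0.013 ]
pred [327.37285178 158.1946064 ] top rim [327.45695455 159.58347573]
circle [324.5 160.5] 8.4 at z.026 [0.387  0.1971 0.026 ]
```

Four spools appear in the wrist view: white large (274,151), blue (380,175), white small (324,160, radius 8.4 px ≈ 10 mm) and black (286,193). The small white one is the roller: not black or blue, and the smaller of the rest. The numeric crop confirms it, since the picture budget is used up.

>>> {"fn": "play_rows", "kwargs": {"moves": [{"delta_pos": [0.9, 0.1, -2.5], "delta_rot": [0, 0, 0]}, {"delta_pos": [0.9, 0.1, -3], "delta_rot": [0, 0, 0]}, {"delta_pos": [0.85, 0, -3], "delta_rot": [0, 0, 0]}, {"delta_pos": [0, 0, -3], "delta_rot": [0, 0, 0]}, {"delta_pos": [0, 0, -3], "delta_rot": [0, 0, 0]}, {"delta_pos": [0, 0, -1.5], "delta_rot": [0, 0, 0]}, {"delta_pos": [0, 0, -1], "delta_rot": [0, 0, 0]}, {"delta_pos": [0, 0, 0], "delta_rot": [0, 0, 0]}, {"delta_pos": [0, 0, 0], "delta_rot": [0, 0, 0]}]}}

```text
time_s: 27.22
ee_pos: [0.3886, 0.1953, 0.0305]
eef_rot: [0.999, 0.038, 0.002, -0.004]
force: [-0.8, 0.0, 0.9]
width: 0.0443
finger_force: 0.0
```

>>> {"fn": "play_rows", "kwargs": {"claw": 0, "moves": [{"delta_pos": [0, 0, 0], "delta_rot": [0, 0, 0]}, {"delta_pos": [0, 0, 0], "delta_rot": [0, 0, 0]}, {"delta_pos": [0, 0, 0], "delta_rot": [0, 0, 0]}, {"delta_pos": [0, 0, 0], "delta_rot": [0, 0, 0]}, {"delta_pos": [0, 0, 0], "delta_rot": [0, 0, 0]}]}}

```text
time_s: 27.63
ee_pos: [0.3886, 0.1961, 0.0308]
eef_rot: [0.999, 0.039, 0.002, -0.004]
force: [0.2, 0.4, -1.0]
width: 0.0142
finger_force: 0.0
```

>>> {"fn": "play_rows", "kwargs": {"moves": [{"delta_pos": [0, 0, 0], "delta_rot": [0, 0, 0]}, {"delta_pos": [0, 0, 0], "delta_rot": [0, 0, 0]}, {"delta_pos": [0, 0, 0], "delta_rot": [0, 0, 0]}]}}

```text
time_s: 27.88
ee_pos: [0.3883, 0.196, 0.0301]
eef_rot: [0.999, 0.039, 0.002, -0.004]
force: [0.7, -0.5, 0.0]
width: 0.0004
finger_force: 0.0
```

```bash
python3 - <<'E'
from h import *
s=ctrl.read_state(); print(s["time_s"],np.round(s["ee_pos"],4),s["width"],s["finger_force"])
w=optics.get_image("wrist"); save("r2_w.png",w); K,T=cam("wrist",s)
for r in nets.masks_of("wrist","roller_center")[:5]:
    px=r["pixels"]; c=np.where(px.any(0))[0];q=np.where(px.any(1))[0]
    print(round(r["score"],2),np.round(r["xy"],1),(c.min(),c.max(),q.min(),q.max()),w[px].mean(0).round(),"z.026",atz(K,T,r["xy"],.026).round(4))
print("tip px",proj(K,T,np.array(s["ee_pos"])+[0,0,-.006]))
E
```

```text
27.8833 [0.3883 0.196  0.0301] 0.00040398071659103653 0.0
0.95 [426.2 256.4] (np.int64(394), np.int64(451), np.int64(230), np.int64(284)) [29. 52. 94.] z.026 [0.3812 0.1315 0.026 ]
0.84 [232.8 222.6] (np.int64(200), np.int64(262), np.int64(190), np.int64(250)) [145. 141. 130.] z.026 [0.3941 0.2539 0.026 ]
0.81 [324.5 221.3] (np.int64(311), np.int64(338), np.int64(213), np.int64(226)) [123. 117. 106.] z.026 [0.3995 0.1976 0.026 ]
tip px [325.71210153 237.18152796]
```

>>> {"fn": "play_rows", "kwargs": {"moves": [{"delta_pos": [-0.5, 0, 0.5], "delta_rot": [0, 0, 0]}, {"delta_pos": [-0.5, 0, 2.5], "delta_rot": [0, 0, 0]}, {"delta_pos": [-0.5, 0, 3], "delta_rot": [0, 0, 0]}, {"delta_pos": [-0.5, 0, 3], "delta_rot": [0, 0, 0]}, {"delta_pos": [-0.5, 0, 2], "delta_rot": [0, 0, 0]}, {"delta_pos": [0, 0, 0], "delta_rot": [0, 0, 0]}, {"delta_pos": [0, 0, 0], "delta_rot": [0, 0, 0]}]}}

```text
time_s: 28.57
ee_pos: [0.3637, 0.1963, 0.1414]
eef_rot: [0.999, 0.039, 0.003, -0.005]
force: [0.1, -0.1, -0.8]
width: 0.0004
finger_force: 0.0
```

```bash
cat > rol.py <<'E'
from h import *
s=ctrl.read_state(); print(s["time_s"],np.round(s["ee_pos"],4),s["width"],s["finger_force"])
K,T=cam("wrist",s); w=optics.get_image("wrist"); save("r_%d.png"%int(s["time_s"]*100),w)
for r in nets.masks_of("wrist","roller_center")[:5]:
    px=r["pixels"]; c=np.where(px.any(0))[0];q=np.where(px.any(1))[0]; m=((c.min()+c.max())/2,(q.min()+q.max())/2)
    print(round(r["score"],2),(int(c.min()),int(c.max()),int(q.min()),int(q.max())),w[px].mean(0).round(),"bbox mid at z.026/.013",atz(K,T,m,.026).round(4),atz(K,T,m,.013).round(4))
    g=cv2.cvtColor(w,cv2.COLOR_RGB2GRAY)
    if w[px].mean()>110 and px.sum()<1500: print((g[q.min()-3:q.max()+4:2,c.min()-3:c.max()+4:2]))
E
python3 rol.py
```

```text
28.5667 [0.3637 0.1963 0.1414] 0.00042668039591160854 0.0
0.97 (373, 407, 172, 203) [ 40.  67. 118.] bbox mid at z.026/.013 [0.3762 0.1332 0.026 ] [0.3735 0.13   0.013 ]
0.83 (273, 296, 199, 225) [42. 41. 40.] bbox mid at z.026/.013 [0.3422 0.2367 0.026 ] [0.338  0.2383 0.013 ]
0.59 (252, 285, 143, 175) [185. 187. 184.] bbox mid at z.026/.013 [0.3949 0.2545 0.026 ] [0.3931 0.257  0.013 ]
[[167 171 171 176 179 185 188 187 188 192 191 198 200 205 204 200 195 194
  190 188]
 [171 171 174 179 187 187 191 192 193 186 191 200 195 188 203 199 195 194
  191 190]
 [173 174 179 184 188 189 181 191 181 196 191 180 180 199 175 173 192 189
  184 185]
 [182 180 184 188 189 200 217 217 217 216 218 184 153 152 189 195 168 180
  183 186]
 [187 186 186 187 216 218 217 217 217 217 218 217 217 155 118 163 190 138
  179 182]
 [191 192 189 216 216 216 218 217 217 217 217 217 217 216 164 105 161 164
  135 176]
 [199 192 212 217 218 217 218 189 178 189 214 217 217 216 218 123 133 163
  128 157]
 [205 202 216 216 217 216 126  90  92 142 154 212 218 219 217 188  90 163
  133 156]
 [203 208 217 216 217 139  90
[... 1289 characters left out ...]
8 208 193 199 183 182 197 177 196 195 199 206 206]
 [207 206 199 201 213 216 217 217 217 217 191 194 204 206]
 [206 208 188 213 218 218 217 216 219 217 217 190 177 206]
 [207 208 209 216 216 207 199 210 197 213 218 218 168 206]
 [207 207 213 217 212 188 209 211 211 172 218 217 174 205]
 [205 209 215 219 184 122 195 210 192 108 214 218 203 206]
 [208 209 213 216 213  93  98 104 100 106 216 217 193 207]
 [204 210 211 217 217 185 104 106 115 206 217 218 208 207]
 [146 148 138 199 200 202 202 201 216 218 218 198 159 145]
 [148 147 151 148 171 176 176 176 175 173 161 143 145 144]
 [148 151 150 151 143 160 159 159 161 150 147 146 146 146]
 [146 150 152 150 147 145 148 147 147 143 146 149 148 146]]
```

```bash
python3 - <<'E'
from h import *
s=ctrl.read_state(); K,T=cam("wrist",s); KS,TS=cam("scene"); im=optics.get_image("scene"); save("sc2.png",im)
old=cv2.cvtColor(cv2.imread("pics/scene.png"),cv2.COLOR_BGR2GRAY)[308:334,306:332]; new=cv2.cvtColor(im,cv2.COLOR_RGB2GRAY)[296:346,294:344]
r=cv2.matchTemplate(new,old,cv2.TM_CCOEFF_NORMED); _,v,_,l=cv2.minMaxLoc(r); print("roller template in scene moved by",l[0]-12,l[1]-12,"score",round(v,3))
for r in nets.masks_of("scene","roller_center")[:5]:
    px=r["pixels"]; c=np.where(px.any(0))[0];q=np.where(px.any(1))[0]
    print(round(r["score"],2),(int(c.min()),int(c.max()),int(q.min()),int(q.max())),im[px].mean(0).round())
# triangulate: bbox centres
print(tri([ray(K,T,(326.5,170.5)),ray(KS,TS,(318.5,320.5))]))
E
```

```text
roller template in scene moved by 0 0 score 0.338
0.69 (282, 308, 213, 256) [82. 83. 82.]
0.67 (322, 332, 340, 355) [41. 40. 39.]
0.6 (332, 343, 291, 309) [ 35.  67. 129.]
0.54 (291, 305, 328, 350) [200. 199. 188.]
0.44 (313, 322, 314, 328) [198. 196. 185.]
(array([0.38601835, 0.19674144, 0.01776515]), [np.float64(0.00028612571950369304), np.float64(0.000286125719503805)])
```

```bash
python3 - <<'E'
from h import *
g=cv2.cvtColor(cv2.imread("pics/r2_w.png"),cv2.COLOR_BGR2GRAY)
np.set_printoptions(linewidth=200)
print(g[200:290:4,296:358:3])
E
```

```text
[[131 131 134 135 136 135 134 136 136 136 137 133 136 133 136 135 134 135 135 130 130]
 [129 132 131 134 135 137 136 136 137 134 140 136 135 138 135 135 133 132 136 132 128]
 [133 134 134 133 136 136 139 137 138 134 139 138 136 139 134 135 134 133 131 134 130]
 [132 133 135 134 134 138 135 139 138 133 135 136 139 136 137 134 136 134 133 132 131]
 [132 134 133 133 135 137 127 151 157 158 157 159 135 134 135 135 134 132 131 131 129]
 [134 134 133 134 135 119 154 110  94  88  93  97 136 156 131 133 129 133 130 130 128]
 [135 135 138 137 124 110  62  69  90  84  84  66  55 113 136 135 134 132 135 133 131]
 [134 132 136 134  45  35  41  38  52  94  46  36  37  32  77 135 132 133 133 134 132]
 [136 133 135 138  34  39  36  33  48  91  38  36  41  36  34 133 136 135 138 135 136]
 [132 136 137 134  34  34  32  36  23  47  29  38  34  37  36 135 136 135 135 135 131]
 [133 134 136 113  34  35  39  42  25  39  36  38  35  33  35 124 136 132 131 132 133]
 [134 138 139  47  38  35  35  31  24  45  32  35  34  39  34  61 136 135 133 131 132]
 [138 138 100  31  34  36  31  35  26  42  32  39  35  3
[... 201 characters left out ...]
26]
 [ 22  27  26  21  21  22  28  32  24  79  31  29  16  19  23  26  20  29  31  27  27]
 [ 28  27  28  24  19  21  28  28  19  80  17  29  26  20  16  26  28  27  23  23  31]
 [ 27  24  17  32  26  30  26  28  18  82  16  26  15  30  21  25  25  24  21  24  25]
 [ 25  31  23  24  26  26  32  55  40  80  47  47  29  23  21  22  18  23  23  28  22]
 [ 30  18  24  11  24  27  28  65  47  83  58  61  27  18  20  22  21  26  25  31  22]
 [ 25  23  21  18  29  19  27  83  58  86  74  74  26  16  21  25  25  28  19  21  25]
 [ 30  28  18  25  22  23  29  90  55  45  90  77  28  21  24  24  30  26  25  20  26]
 [ 32  26  28  33  36  29  27  90  59  47  68  91  24  25  26  21  30  28  31  29  32]]
```

The roller has not moved, yet the fingers closed fully. I'll probe the bench with closed fingers beside it to check the tip height.

>>> {"fn": "play_rows", "kwargs": {"moves": [{"delta_pos": [0, 0, -3], "delta_rot": [0, 0, 0]}, {"delta_pos": [0, 0, -3], "delta_rot": [0, 0, 0]}, {"delta_pos": [0, 0, -3], "delta_rot": [0, 0, 0]}, {"delta_pos": [0, 0, -1.2], "delta_rot": [0, 0, 0]}, {"delta_pos": [0, 0, -0.4], "delta_rot": [0, 0, 0]}, {"delta_pos": [0, 0, -0.3], "delta_rot": [0, 0, 0]}, {"delta_pos": [0, 0, 0], "delta_rot": [0, 0, 0]}, {"delta_pos": [0, 0, 0], "delta_rot": [0, 0, 0]}]}}

```text
time_s: 29.43
ee_pos: [0.3642, 0.1963, 0.0327]
eef_rot: [0.999, 0.038, 0.003, -0.005]
force: [0.7, -0.5, 0.2]
width: 0.0004
finger_force: 0.0
```

>>> {"fn": "play_rows", "kwargs": {"moves": [{"delta_pos": [0, 0, -0.3], "delta_rot": [0, 0, 0]}, {"delta_pos": [0, 0, -0.2], "delta_rot": [0, 0, 0]}, {"delta_pos": [0, 0, 0], "delta_rot": [0, 0, 0]}]}}

```text
time_s: 29.68
ee_pos: [0.3634, 0.196, 0.0263]
eef_rot: [0.999, 0.038, 0.002, -0.004]
force: [-0.1, -0.9, -0.4]
width: 0.0003
finger_force: 0.0
```

>>> {"fn": "play_rows", "kwargs": {"moves": [{"delta_pos": [0, 0, -0.3], "delta_rot": [0, 0, 0]}, {"delta_pos": [0, 0, 0], "delta_rot": [0, 0, 0]}, {"delta_pos": [0, 0, 0], "delta_rot": [0, 0, 0]}]}}

```text
time_s: 29.93
ee_pos: [0.3632, 0.1959, 0.023]
eef_rot: [0.999, 0.038, 0.001, -0.004]
force: [-0.1, -0.9, 0.0]
width: 0.0006
finger_force: 0.0
```

```bash
python3 rol.py | grep -v '\[\[\|^ \|^  '
```

```text
29.9333 [0.3632 0.1959 0.023 ] 0.000637821411148781 0.0
0.95 (309, 345, 180, 223) [160. 158. 149.] bbox mid at z.026/.013 [0.3891 0.1972 0.026 ] [0.3854 0.1969 0.013 ]
0.74 (249, 277, 242, 255) [24. 24. 24.] bbox mid at z.026/.013 [0.3566 0.2334 0.026 ] [0.3503 0.236  0.013 ]
0.73 (402, 465, 199, 259) [ 30.  55. 101.] bbox mid at z.026/.013 [0.3773 0.1332 0.026 ] [0.3726 0.1276 0.013 ]
0.66 (194, 260, 154, 212) [161. 163. 159.] bbox mid at z.026/.013 [0.3954 0.2548 0.026 ] [0.3923 0.2591 0.013 ]
```

Still no contact at a nominal tip height of -2 mm, so the real tips stand higher. I'm probing on down.

>>> {"fn": "play_rows", "kwargs": {"moves": [{"delta_pos": [0, 0, -0.3], "delta_rot": [0, 0, 0]}, {"delta_pos": [0, 0, -0.3], "delta_rot": [0, 0, 0]}, {"delta_pos": [0, 0, 0], "delta_rot": [0, 0, 0]}]}}

```text
time_s: 30.28
ee_pos: [0.3629, 0.1958, 0.0163]
eef_rot: [0.999, 0.038, 0.001, -0.004]
force: [0.6, -0.5, -0.9]
width: 0.0003
finger_force: 0.0
```

>>> {"fn": "play_rows", "kwargs": {"moves": [{"delta_pos": [0, 0, -0.3], "delta_rot": [0, 0, 0]}, {"delta_pos": [0, 0, -0.2], "delta_rot": [0, 0, 0]}, {"delta_pos": [0, 0, 0], "delta_rot": [0, 0, 0]}]}}

```text
time_s: 30.53
ee_pos: [0.363, 0.1958, 0.0115]
eef_rot: [0.999, 0.038, 0.001, -0.004]
force: [-1.3, 0.4, 0.4]
width: 0.0006
finger_force: 0.0
```

```bash
python3 -c "
from station import ctrl
print(ctrl.tip_extent, ctrl.read_state()['ee_pos'])"
```

```text
0.025 [0.36296226 0.19578304 0.01148654]
```

>>> {"fn": "play_rows", "kwargs": {"moves": [{"delta_pos": [0, 0, -0.2], "delta_rot": [0, 0, 0]}, {"delta_pos": [0, 0, -0.2], "delta_rot": [0, 0, 0]}, {"delta_pos": [0, 0, 0], "delta_rot": [0, 0, 0]}]}}

```text
time_s: 30.78
ee_pos: [0.3631, 0.1958, 0.0077]
eef_rot: [0.999, 0.039, 0.001, -0.004]
force: [0.5, -0.3, 0.0]
width: 0.0002
finger_force: 0.0
```

>>> {"fn": "play_rows", "kwargs": {"moves": [{"delta_pos": [0, 0, -0.2], "delta_rot": [0, 0, 0]}, {"delta_pos": [0, 0, -0.2], "delta_rot": [0, 0, 0]}, {"delta_pos": [0, 0, 0], "delta_rot": [0, 0, 0]}]}}

```text
time_s: 31.03
ee_pos: [0.3631, 0.1958, 0.0037]
eef_rot: [0.999, 0.038, 0.001, -0.004]
force: [-1.0, -0.7, 0.1]
width: 0.0009
finger_force: 0.0
```

>>> {"fn": "play_rows", "kwargs": {"moves": [{"delta_pos": [0, 0, -0.2], "delta_rot": [0, 0, 0]}, {"delta_pos": [0, 0, -0.2], "delta_rot": [0, 0, 0]}, {"delta_pos": [0, 0, 0], "delta_rot": [0, 0, 0]}]}}

```text
time_s: 31.28
ee_pos: [0.3635, 0.196, 0.0023]
eef_rot: [0.999, 0.039, 0.002, -0.004]
force: [-6.9, -2.7, 15.3]
width: 0.0009
finger_force: 7.1
```

>>> {"fn": "play_rows", "kwargs": {"moves": [{"delta_pos": [0, 0, -0.2], "delta_rot": [0, 0, 0]}, {"delta_pos": [0, 0, -0.1], "delta_rot": [0, 0, 0]}, {"delta_pos": [0, 0, 0], "delta_rot": [0, 0, 0]}]}}

```text
time_s: 31.53
ee_pos: [0.3636, 0.1961, 0.0021]
eef_rot: [0.999, 0.039, 0.002, -0.004]
force: [-16.1, -7.2, 31.1]
width: 0.0006
finger_force: 16.4
```

The tips touch at reported z ≈ 2.5 mm, so the tips stand only about 2.5 mm ahead of the reported TCP. I'm regrasping the roller lower, with the TCP at about 6 mm.

>>> {"fn": "play_rows", "kwargs": {"claw": 0.5, "moves": [{"delta_pos": [0, 0, 1.5], "delta_rot": [0, 0, 0]}, {"delta_pos": [0, 0, 2], "delta_rot": [0, 0, 0]}, {"delta_pos": [0, 0, 1.3], "delta_rot": [0, 0, 0]}, {"delta_pos": [1.2, 0.05, 0], "delta_rot": [0, 0, 0]}, {"delta_pos": [1.2, 0.05, 0], "delta_rot": [0, 0, 0]}, {"delta_pos": [0, 0, 0], "delta_rot": [0, 0, 0]}, {"delta_pos": [0, 0, -1], "delta_rot": [0, 0, 0]}, {"delta_pos": [0, 0, -1.7], "delta_rot": [0, 0, 0]}, {"delta_pos": [0, 0, -1.1], "delta_rot": [0, 0, 0]}, {"delta_pos": [0, 0, 0], "delta_rot": [0, 0, 0]}]}}

```text
time_s: 32.37
ee_pos: [0.3847, 0.196, 0.0034]
eef_rot: [0.999, 0.039, -0.001, -0.003]
force: [0.1, 0.9, 0.1]
width: 0.0442
finger_force: 0.0
```

>>> {"fn": "play_rows", "kwargs": {"claw": 0, "moves": [{"delta_pos": [0, 0, 0], "delta_rot": [0, 0, 0]}, {"delta_pos": [0, 0, 0], "delta_rot": [0, 0, 0]}, {"delta_pos": [0, 0, 0], "delta_rot": [0, 0, 0]}, {"delta_pos": [0, 0, 0], "delta_rot": [0, 0, 0]}, {"delta_pos": [0, 0, 0], "delta_rot": [0, 0, 0]}, {"delta_pos": [0, 0, 0], "delta_rot": [0, 0, 0]}]}}

```text
time_s: 32.87
ee_pos: [0.3878, 0.1972, 0.008]
eef_rot: [0.999, 0.038, 0.002, -0.005]
force: [-0.7, 0.4, 1.8]
width: 0.0202
finger_force: 30.0
```

The roller is gripped (width 20.2 mm, 30 N). I'm lifting it and carrying it to the bucket, clear of the paddle.

>>> {"fn": "play_rows", "kwargs": {"moves": [{"delta_pos": [0, 0, 2], "delta_rot": [0, 0, 0]}, {"delta_pos": [0, 0, 3.5], "delta_rot": [0, 0, 0]}, {"delta_pos": [0, -1.5, 3.5], "delta_rot": [0, 0, 0]}, {"delta_pos": [0, -2.3, 3.4], "delta_rot": [0, 0, 0]}, {"delta_pos": [0, -2.3, 3.4], "delta_rot": [0, 0, 0]}, {"delta_pos": [0, -2.3, 3.4], "delta_rot": [0, 0, 0]}, {"delta_pos": [0, -2.3, 3.4], "delta_rot": [0, 0, 0]}, {"delta_pos": [0, -2.3, 2.5], "delta_rot": [0, 0, 0]}, {"delta_pos": [0, -2.2, 0], "delta_rot": [0, 0, 0]}, {"delta_pos": [0, -2.2, 0], "delta_rot": [0, 0, 0]}]}}

```text
time_s: 33.7
ee_pos: [0.3878, 0.0218, 0.2607]
eef_rot: [0.999, 0.038, 0.004, -0.004]
force: [0.7, -0.1, 0.3]
width: 0.0203
finger_force: 30.0
```

>>> {"fn": "play_rows", "kwargs": {"moves": [{"delta_pos": [2, 0, 0], "delta_rot": [0, 0, 0]}, {"delta_pos": [3.3, 0, 0], "delta_rot": [0, 0, 0]}, {"delta_pos": [3.3, 0, 0], "delta_rot": [0, 0, 0]}, {"delta_pos": [3.3, 0, 0], "delta_rot": [0, 0, 0]}, {"delta_pos": [3.3, 0, 0], "delta_rot": [0, 0, 0]}, {"delta_pos": [2, 0, 0], "delta_rot": [0, 0, 0]}, {"delta_pos": [1, 0, 0], "delta_rot": [0, 0, 0]}, {"delta_pos": [0, 0, 0], "delta_rot": [0, 0, 0]}, {"delta_pos": [0, 0, 0], "delta_rot": [0, 0, 0]}]}}

```text
time_s: 34.45
ee_pos: [0.5692, 0.0229, 0.2575]
eef_rot: [0.999, 0.038, 0.001, -0.004]
force: [-0.4, -0.0, 0.7]
width: 0.0202
finger_force: 30.0
```

```bash
python3 - <<'E'
from h import *
s=ctrl.read_state(); print(s["time_s"],np.round(s["ee_pos"],4),s["width"]); K,T=cam("wrist",s); w=optics.get_image("wrist"); save("bk.png",w)
for t in("screw_long_mid","screw_short_mid","bucket_floor"):
  for r in nets.masks_of("wrist",t)[:3]:
    px=r["pixels"]; c=np.where(px.any(0))[0];q=np.where(px.any(1))[0]
    print(t,round(r["score"],2),np.round(r["xy"],1),(int(c.min()),int(c.max()),int(q.min()),int(q.max())),"z.155",atz(K,T,r["xy"],.155).round(4))
for n,p in(("screwL",(0,.025)),("screwR",(0,-.025)),("floor",(0,0)),("target",(-.025,0))):
    q=np.array([.602,.025])+[p[0]*.998-p[1]*.065,p[0]*.065+p[1]*.998]; print(n,q.round(4),proj(K,T,[*q,.155]).round(1))
E
```

```text
34.45 [0.5692 0.0229 0.2575] 0.020183521958936853
screw_long_mid 0.44 [295.3 160.3] (288, 302, 153, 167) z.155 [0.6026 0.0537 0.155 ]
screw_short_mid 0.43 [349.9 159.9] (342, 355, 153, 167) z.155 [0.6069 0.0034 0.155 ]
bucket_floor 0.79 [313.4 194.1] (150, 403, 124, 336) z.155 [0.5717 0.0348 0.155 ]
screwL [0.6004 0.05  ] [299.2 163. ]
screwR [6.036e-01 1.000e-04] [353.1 163.7]
floor [0.602 0.025] [326.1 163.4]
target [0.577  0.0234] [325.8 189.6]
```

The screws show 50.5 mm apart, as they should, with the floor centre at (0.605, 0.029). I'm lowering the roller just ahead of them.

>>> {"fn": "play_rows", "kwargs": {"moves": [{"delta_pos": [0.7, 0.35, -1.5], "delta_rot": [0, 0, 0]}, {"delta_pos": [0.3, 0, -2.3], "delta_rot": [0, 0, 0]}, {"delta_pos": [0, 0, -2.5], "delta_rot": [0, 0, 0]}, {"delta_pos": [0, 0, -2.0], "delta_rot": [0, 0, 0]}, {"delta_pos": [0, 0, -1.2], "delta_rot": [0, 0, 0]}, {"delta_pos": [0, 0, -0.7], "delta_rot": [0, 0, 0]}, {"delta_pos": [0, 0, 0], "delta_rot": [0, 0, 0]}, {"delta_pos": [0, 0, 0], "delta_rot": [0, 0, 0]}]}}

```text
time_s: 35.32
ee_pos: [0.5794, 0.0264, 0.1572]
eef_rot: [0.999, 0.038, 0.002, -0.004]
force: [1.0, 0.3, -0.4]
width: 0.0203
finger_force: 30.0
```

>>> {"fn": "play_rows", "kwargs": {"moves": [{"delta_pos": [0, 0, -0.4], "delta_rot": [0, 0, 0]}, {"delta_pos": [0, 0, 0], "delta_rot": [0, 0, 0]}]}}

```text
time_s: 35.48
ee_pos: [0.5797, 0.0264, 0.1531]
eef_rot: [0.999, 0.038, 0.003, -0.004]
force: [0.1, -0.1, 0.5]
width: 0.0204
finger_force: 30.0
```

>>> {"fn": "play_rows", "kwargs": {"claw": 0.36, "moves": [{"delta_pos": [0, 0, 0], "delta_rot": [0, 0, 0]}, {"delta_pos": [0, 0, 0], "delta_rot": [0, 0, 0]}, {"delta_pos": [0, 0, 0], "delta_rot": [0, 0, 0]}, {"delta_pos": [0, 0, 1.5], "delta_rot": [0, 0, 0]}, {"delta_pos": [0, 0, 3], "delta_rot": [0, 0, 0]}, {"delta_pos": [0, 0, 3.5], "delta_rot": [0, 0, 0]}, {"delta_pos": [0, 0, 3], "delta_rot": [0, 0, 0]}, {"delta_pos": [0, 0, 0], "delta_rot": [0, 0, 0]}]}}

```text
time_s: 36.15
ee_pos: [0.5809, 0.0264, 0.2705]
eef_rot: [0.999, 0.039, 0.007, -0.004]
force: [0.5, 0.2, 1.7]
width: 0.0315
finger_force: 0.0
```

```bash
python3 - <<'E'
from h import *
s=ctrl.read_state(); print(s["time_s"],np.round(s["ee_pos"],4),s["width"]); K,T=cam("wrist",s); w=optics.get_image("wrist"); save("bk2.png",w)
for t in("roller_center","screw_long_mid","paddle"):
  for r in nets.masks_of("wrist",t)[:3]:
    px=r["pixels"]; c=np.where(px.any(0))[0];q=np.where(px.any(1))[0]
    print(t,round(r["score"],2),np.round(r["xy"],1),(int(c.min()),int(c.max()),int(q.min()),int(q.max())),w[px].mean(0).round(),"z.15",atz(K,T,r["xy"],.153).round(4))
C=np.array([.6048,.0286]);a=.07
f=lambda x,y:C+[x*np.cos(a)-y*np.sin(a),x*np.sin(a)+y*np.cos(a)]
fl=.0455
print("press (x -63,y 118)",f(-.063-fl,.118).round(4),"axle", f(-.018-fl,.118).round(4))
E
```

```text
36.15 [0.5809 0.0264 0.2705] 0.03146630650423122
roller_center 0.56 [323.7 197.1] (313, 334, 186, 211) [161. 155. 140.] z.15 [0.5788 0.028  0.153 ]
screw_long_mid 0.32 [440.4 170.7] (425, 452, 155, 179) [43. 42. 46.] z.15 [ 0.6146 -0.0844  0.153 ]
screw_long_mid 0.3 [325.2 200.5] (178, 402, 138, 262) [138. 141. 134.] z.15 [0.5754 0.0262 0.153 ]
screw_long_mid 0.24 [323.2 187.1] (179, 403, 103, 261) [149. 151. 146.] z.15 [0.5891 0.0293 0.153 ]
paddle 0.87 [326.  198.4] (180, 401, 139, 261) [139. 141. 135.] z.15 [0.5776 0.0256 0.153 ]
press (x -63,y 118) [0.4883 0.1387] axle [0.5332 0.1419]
```

The roller stands in the bucket at (0.579, 0.028), released. Now I'm going over the paddle, turning the hand 90° so its wide body stays clear of the tipping bucket.

>>> {"fn": "play_rows", "kwargs": {"claw": 0, "moves": [{"delta_pos": [-0.9, 1.1, 0], "delta_rot": [0, 0, 0.124]}, {"delta_pos": [-0.9, 1.1, 0], "delta_rot": [0, 0, 0.124]}, {"delta_pos": [-0.9, 1.1, 0], "delta_rot": [0, 0, 0.124]}, {"delta_pos": [-0.9, 1.1, 0], "delta_rot": [0, 0, 0.124]}, {"delta_pos": [-0.9, 1.1, 0], "delta_rot": [0, 0, 0.124]}, {"delta_pos": [-0.9, 1.1, 0], "delta_rot": [0, 0, 0.124]}, {"delta_pos": [-0.9, 1.1, 0], "delta_rot": [0, 0, 0.124]}, {"delta_pos": [-1, 1.1, 0], "delta_rot": [0, 0, 0.124]}, {"delta_pos": [-1, 1.1, 0], "delta_rot": [0, 0, 0.124]}, {"delta_pos": [-1, 1.1, 0], "delta_rot": [0, 0, 0.124]}]}}

```text
time_s: 37.18
ee_pos: [0.4852, 0.1368, 0.2598]
eef_rot: [0.789, 0.614, -0.003, -0.005]
force: [-0.2, 0.1, 0.2]
width: 0.0006
finger_force: 0.0
```

>>> {"fn": "play_rows", "kwargs": {"moves": [{"delta_pos": [0, 0, 0], "delta_rot": [0, 0, 0.124]}, {"delta_pos": [0, 0, 0], "delta_rot": [0, 0, 0.124]}, {"delta_pos": [0, 0, 0], "delta_rot": [0, 0, 0]}, {"delta_pos": [0, 0, 0], "delta_rot": [0, 0, 0]}]}}

```text
time_s: 37.52
ee_pos: [0.4859, 0.1364, 0.2604]
eef_rot: [0.71, 0.704, -0.003, -0.005]
force: [0.2, -0.3, -0.0]
width: 0.0003
finger_force: 0.0
```

```bash
python3 - <<'E'
from h import *
s=ctrl.read_state(); print(s["time_s"],np.round(s["ee_pos"],4),s["width"],R.from_quat(s["eef_rot"]).as_matrix().round(3).tolist()); K,T=cam("wrist",s); w=optics.get_image("wrist"); save("pd.png",w)
for t in("paddle","lens_cap"):
  for r in nets.masks_of("wrist",t)[:2]:
    px=r["pixels"]; c=np.where(px.any(0))[0];q=np.where(px.any(1))[0]
    print(t,round(r["score"],2),np.round(r["xy"],1),(int(c.min()),int(c.max()),int(q.min()),int(q.max())))
for n,p in(("tip",(.474,.136,.228)),("pt",(.488,.136,.222)),("root",(.53,.141,.185))): print(n,proj(K,T,p).round(1))
KT,TT=cam("top"); t=optics.get_image("top"); 
for r in nets.recognise("top","roller_center")[:5]: print(np.round(r["xy"],1),round(r["score"],2))
g=cv2.cvtColor(w,cv2.COLOR_RGB2GRAY); np.set_printoptions(linewidth=220); print(g[0:400:16,0:640:20])
E
```

```text
37.5167 [0.4859 0.1364 0.2604] 0.00025434583104146124 [[0.009, 1.0, -0.011], [1.0, -0.009, 0.003], [0.003, -0.011, -1.0]]
paddle 0.85 [378.2 225.7] (298, 488, 182, 354)
tip [307.8 226.3]
pt [327.2 223.4]
root [375.8 202.9]
[305.7 166.4] 0.64
[236.5 262. ] 0.52
[[ 60  66  61  57  67  67 219 215 219 220 222 223 224 222 224  91  91  92  96  92  89  92  93  92  90  92  87  93  91 216  52  50]
 [ 69  68  61  58  70  67  72  59  74  92  86  72  70  76  72  74  72  83  81  82  90 147  70  53  62  73  78  71  51  54  52  51]
 [ 63  73  57  61  72  60  59 217 216 215 214 217 219 219 204 210 214 199 188 213 214 211 209 207 191 180 198 210 214 216  54  52]
 [ 71  84  61  43  67  62  62 218 214 220 220 216 218 209 194 182 211 181 191 180 180 189 137 137 176 188 180 207 210 215  51  52]
 [ 60  70  64  60  67  81  72 217 216 219 219 219 220 205 207 183 214 188 201 184 216  75 216 150 139 212 208 193 214  60  58  55]
 [ 67  63  73  66  76  69  64 218 202 197 214 219 221 227 182 186 212 189 182 206 218  54 216 159 139 209 213 152  47  51  53  52]
 [ 65  76  56  70  65  76  67 218 215 191 216  28 218
[... 1736 characters left out ...]
 59 110 111 110 110 113 108  79  77  79  40]
 [ 35  29  31  33  34  36 221  86  65 212 189  45  47  46  43  47 192  43  44  41  42  58  41  78  74 224 185  56  40  34  37  36]
 [ 28  23  37  34  36  30 193  68  75 212 184  42  42  42  44  46 202  44  44  43  38  43  88  89  72 208 211  35  39  37  42  37]
 [ 31  21  37  36  38  34  76  76  74  76  78  78  76  76  79  79  77  78  74  73  78  74 149 201 170 193 214  37  39  30  38  28]
 [ 20  23  29  25  31  29  18  28  31  30  25  25  28  28  32  28  32  30  31  30  25  29  32  27  26  22  27  33  26  28  27  31]
 [ 29  20  29  33  22  22  27  24  30  26  29  33  23  21  33  32  32  30  26  24  32  30  28  23  33  27  27  24  30  30  29  31]]
```

The paddle lies under the fingers as predicted. I'm pressing down.

>>> {"fn": "play_rows", "kwargs": {"moves": [{"delta_pos": [0, 0, -1.5], "delta_rot": [0, 0, 0]}, {"delta_pos": [0, 0, -1.5], "delta_rot": [0, 0, 0]}, {"delta_pos": [0, 0, -1], "delta_rot": [0, 0, 0]}, {"delta_pos": [0, 0, -1], "delta_rot": [0, 0, 0]}, {"delta_pos": [0, 0, -1], "delta_rot": [0, 0, 0]}, {"delta_pos": [0, 0, 0], "delta_rot": [0, 0, 0]}]}}

```text
time_s: 38.27
ee_pos: [0.4865, 0.1365, 0.202]
eef_rot: [0.71, 0.705, -0.001, -0.004]
force: [1.3, 0.6, 5.4]
width: 0.0005
finger_force: 2.9
```

>>> {"fn": "play_rows", "kwargs": {"moves": [{"delta_pos": [0, 0, -1.2], "delta_rot": [0, 0, 0]}, {"delta_pos": [0, 0, -1.2], "delta_rot": [0, 0, 0]}, {"delta_pos": [0, 0, -1.2], "delta_rot": [0, 0, 0]}, {"delta_pos": [0, 0, -1], "delta_rot": [0, 0, 0]}, {"delta_pos": [0, 0, -0.8], "delta_rot": [0, 0, 0]}, {"delta_pos": [0, 0, 0], "delta_rot": [0, 0, 0]}, {"delta_pos": [0, 0, 0], "delta_rot": [0, 0, 0]}]}}

```text
time_s: 38.85
ee_pos: [0.4864, 0.1363, 0.1496]
eef_rot: [0.71, 0.705, -0.001, -0.004]
force: [-3.5, -0.8, 6.8]
width: 0.0004
finger_force: 3.7
```

>>> {"fn": "play_rows", "kwargs": {"moves": [{"delta_pos": [0, 0, -0.4], "delta_rot": [0, 0, 0]}, {"delta_pos": [0, 0, -0.4], "delta_rot": [0, 0, 0]}, {"delta_pos": [0, 0, 0], "delta_rot": [0, 0, 0]}, {"delta_pos": [0, 0, 0], "delta_rot": [0, 0, 0]}]}}

```text
time_s: 39.18
ee_pos: [0.4873, 0.1364, 0.1471]
eef_rot: [0.71, 0.705, 0.001, -0.002]
force: [-9.9, -3.0, 26.7]
width: 0.0006
finger_force: 13.2
```

```bash
cat > inb.py <<'E'
from h import *
s=ctrl.read_state(); print(s["time_s"],np.round(s["ee_pos"],4),np.round(s["force"],1)); K,T=cam("wrist",s)
for cn in("wrist","scene","top"):
  w=optics.get_image(cn); save("f_%s_%d.png"%(cn,int(s["time_s"]*100)),w)
  K,T=cam(cn,s)
  for t in("roller_center","screw_long_mid","screw_short_mid","bucket_floor","lens_cap"):
    for r in nets.recognise(cn,t)[:4]:
      print(cn,t,round(r["score"],2),np.round(r["xy"],1),"at z.03",atz(K,T,r["xy"],.03).round(3))
E
python3 inb.py
```

```text
39.1833 [0.4873 0.1364 0.1471] [-9.9 -3.  26.7]
wrist roller_center 0.94 [168.6  92.4] at z.03 [0.345 0.236 0.03 ]
wrist roller_center 0.9 [219.3 200.2] at z.03 [0.382 0.133 0.03 ]
wrist roller_center 0.67 [223.3  71.4] at z.03 [0.397 0.254 0.03 ]
wrist screw_long_mid 0.3 [451.3 252.8] at z.03 [0.623 0.073 0.03 ]
wrist bucket_floor 0.84 [381.7 236.6] at z.03 [0.548 0.092 0.03 ]
scene roller_center 0.58 [336.6 297.2] at z.03 [0.38  0.134 0.03 ]
scene roller_center 0.55 [299.6 340.2] at z.03 [0.39 0.26 0.03]
scene roller_center 0.44 [326.9 346.7] at z.03 [0.338 0.243 0.03 ]
scene screw_long_mid 0.52 [357.2 248.3] at z.03 [ 0.41  -0.019  0.03 ]
scene bucket_floor 0.93 [280.7 228. ] at z.03 [0.614 0.026 0.03 ]
scene bucket_floor 0.21 [318.5 241.7] at z.03 [0.503 0.014 0.03 ]
scene lens_cap 0.56 [355.8 247.3] at z.03 [ 0.415 -0.02   0.03 ]
top roller_center 0.66 [233.6 242.7] at z.03 [0.39  0.238 0.03 ]
top roller_center 0.4 [306.1 217.7] at z.03 [0.457 0.031 0.03 ]
top bucket_floor 0.71 [307.2 167.1] at z.03 [0.606 0.026 0.03 ]
top lens_cap 0.65 [307.4 166.2] at z.03 [0.609 0.025 0.03 ]
```

The stop is reached (27 N), and the top view finds the roller at (0.457, 0.031), inside the bin. I'm holding briefly and then letting the bucket swing back.

>>> {"fn": "play_rows", "kwargs": {"moves": [{"delta_pos": [0, 0, 0.3], "delta_rot": [0, 0, 0]}, {"delta_pos": [0, 0, 0], "delta_rot": [0, 0, 0]}, {"delta_pos": [0, 0, 0], "delta_rot": [0, 0, 0]}, {"delta_pos": [0, 0, 0], "delta_rot": [0, 0, 0]}, {"delta_pos": [0, 0, 0], "delta_rot": [0, 0, 0]}, {"delta_pos": [0, 0, 0], "delta_rot": [0, 0, 0]}]}}

```text
time_s: 40.58
ee_pos: [0.487, 0.1363, 0.1476]
eef_rot: [0.71, 0.705, 0.0, -0.003]
force: [-5.8, -1.8, 17.6]
width: 0.0006
finger_force: 8.2
```

>>> {"fn": "play_rows", "kwargs": {"moves": [{"delta_pos": [0, 0, 2], "delta_rot": [0, 0, 0]}, {"delta_pos": [0, 0, 3.5], "delta_rot": [0, 0, 0]}, {"delta_pos": [0, 0, 3.5], "delta_rot": [0, 0, 0]}, {"delta_pos": [0, 0, 3.5], "delta_rot": [0, 0, 0]}, {"delta_pos": [0, 0, 3], "delta_rot": [0, 0, 0]}, {"delta_pos": [-2, 0, 1], "delta_rot": [0, 0, 0]}, {"delta_pos": [-3, 2, 0], "delta_rot": [0, 0, 0]}, {"delta_pos": [-3, 3, 0], "delta_rot": [0, 0, 0]}, {"delta_pos": [-2, 3, 0], "delta_rot": [0, 0, 0]}, {"delta_pos": [0, 3, 0], "delta_rot": [0, 0, 0]}]}}

```text
time_s: 41.42
ee_pos: [0.3842, 0.2467, 0.3101]
eef_rot: [0.709, 0.705, -0.0, -0.004]
force: [-0.7, 0.1, -0.2]
width: 0.0006
finger_force: 0.0
```

>>> {"fn": "play_rows", "kwargs": {"moves": [{"delta_pos": [0, 2, 0], "delta_rot": [0, 0, 0]}, {"delta_pos": [0, 2, 0], "delta_rot": [0, 0, 0]}, {"delta_pos": [0, 0, 0], "delta_rot": [0, 0, 0]}, {"delta_pos": [0, 0, 0], "delta_rot": [0, 0, 0]}, {"delta_pos": [0, 0, 0], "delta_rot": [0, 0, 0]}, {"delta_pos": [0, 0, 0], "delta_rot": [0, 0, 0]}, {"delta_pos": [0, 0, 0], "delta_rot": [0, 0, 0]}, {"delta_pos": [0, 0, 0], "delta_rot": [0, 0, 0]}]}}

```text
time_s: 42.08
ee_pos: [0.387, 0.2852, 0.3084]
eef_rot: [0.71, 0.705, -0.001, -0.004]
force: [0.4, -0.4, -1.3]
width: 0.0006
finger_force: 0.0
```

```bash
python3 inb.py | grep -v wrist; python3 - <<'E'
from h import *
import glob
a=cv2.cvtColor(cv2.imread(sorted(glob.glob("pics/f_top_*.png"))[-1]),6);b=cv2.cvtColor(cv2.imread("pics/top.png"),6)
d=lambda r:np.abs(a[r].astype(int)-b[r]).mean().round(1)
print("paddle region diff",d(np.s_[178:208,250:268]),"bucket wall diff",d(np.s_[140:190,286:328]))
np.set_printoptions(linewidth=220)
print("bin area top view");print(a[190:236:2,284:330:2])
m=np.where(a[145:180,292:322]<90); print("dark px left in bucket",len(m[0]), "before",(b[145:180,292:322]<90).sum())
E
```

```text
42.0833 [0.387  0.2852 0.3084] [ 0.4 -0.4 -1.3]
scene roller_center 0.62 [338.9 296.1] at z.03 [0.377 0.129 0.03 ]
scene roller_center 0.56 [325.6 346.6] at z.03 [0.34  0.244 0.03 ]
scene roller_center 0.49 [296.7 343. ] at z.03 [0.391 0.268 0.03 ]
scene screw_long_mid 0.65 [316.7 175.2] at z.03 [ 0.666 -0.229  0.03 ]
scene bucket_floor 0.58 [319.1 175. ] at z.03 [ 0.66  -0.234  0.03 ]
scene lens_cap 0.57 [358.7 248.9] at z.03 [ 0.406 -0.019  0.03 ]
top roller_center 0.69 [304.7 173.3] at z.03 [0.587 0.034 0.03 ]
top roller_center 0.59 [231.7 242. ] at z.03 [0.392 0.244 0.03 ]
top roller_center 0.55 [304.8 214.9] at z.03 [0.465 0.035 0.03 ]
top roller_center 0.55 [237.3 259.1] at z.03 [0.343 0.227 0.03 ]
top screw_long_mid 0.22 [231.6 161.1] at z.03 [0.628 0.248 0.03 ]
top screw_short_mid 0.54 [311.3 207.2] at z.03 [0.487 0.016 0.03 ]
top bucket_floor 0.71 [303.2 175.7] at z.03 [0.58  0.038 0.03 ]
top bucket_floor 0.68 [310.4 206.4] at z.03 [0.49  0.018 0.03 ]
top lens_cap 0.6 [333.6 231.5] at z.03 [ 0.416 -0.047  0.03 ]
paddle region diff 3.3 bucket wall diff 7.9
bin area top view
[
[... 1520 characters left out ...]
[218 218 219 220 215 214 184 105 146 118 141 141 146 159 162 161 161 160 136 106 111 128 126]
 [218 219 220 218 218 213 168 117 108 113 118 151 147 148 140 124 113 112 111 134 140 143 153]
 [219 220 219 218 218 215 207 170 128 128 128 121 117 117 122 125 122 124 128 145 182 191 206]
 [219 221 219 218 217 214 210 202 185 187 184 180 168 166 169 169 171 169 170 177 181 187 180]
 [218 219 220 219 219 215 213 212 205 196 193 192 189 187 187 182 184 182 179 181 180 184 106]
 [218 219 219 220 219 216 216 215 211 196 187 185 182 181 182 183 182 185 187 188 191 196  85]
 [217 220 222 219 220 219 219 216 212 200 191 187 185 182 181 177 178 180 179 182 187 191  91]]
dark px left in bucket 68 before 94
```

The top view shows the white roller and both dark screws inside the bin. The paddle is back home, and the lens cap is within about 3 mm of its start. I'm handing in.

```bash
python3 -c "
from station import finish_job
print(finish_job())"
```

```text
the job is handed in; nothing more can be done
None
```

The job is handed in at about 42 s with no verdict returned: in the last camera view the bin hangs where its locked position was predicted, the roller and both screws lie in it, the paddle is back home and the lens cap is within about 3 mm of its start; I dropped the bin once onto the lens cap, missed the first roller grasp, and did not re-measure the loupe or tape, which the arm never went near.

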